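# Set up the controller stand and lock its cradle collar on the shaft flat

## Robot

A 6-joint arm with a two-finger parallel gripper is mounted at the origin on the work surface. World frame = base frame: x ahead of the robot, y to its left, z up, the work surface at z = 0. Lengths are in m, angles in rad, forces in N, time in s.
With the tool pointing down it reaches from about 0.35 to 0.975 m from the base axis. Payload 4.9 kg.
Tool frame: the origin (TCP) lies midway between the tips of the shut fingers; the grasp point (between the pads) lies 19 mm behind it; z points along the fingers, y is the direction in which the jaws open and shut (so a half turn about z gives the same grasp; the last joint's range is limited). The gripper opens to 85 mm and grips with 20 to 120 N. Pads are 22 mm wide; open, the fingers measure 114 mm over their backs; the gripper's body (76 mm by 85 mm) begins 54 mm behind the grasp point. The pads swing forward as they close: fully open they stand 13 mm farther back than shut.
Start: joints at [1.032, 0.053, 1.613, -0, 1.476, -0.119], TCP at [0.255, 0.571, 0.195] pointing down, gripper open.
Joint ranges: [-3.01, 3.01], [-1.01, 2.22], [0.06, 2.58], [-1.02, 4.17], [0.09, 2.62], [-3.14, 3.14]. Speed limits (rad/s): [2.57, 2.57, 3.14, 3.14, 3.14, 3.14].

## Interface

Orientations are given as a unit quaternion [w, x, y, z].
In Python, from plant import state, grab_frame, camera_params, job_done, boxes_of gives the robot as it stands.
- The arm moves only by the tool step_arm, never from a script. Its argument "steps" is a list of rows, each a list of 4 numbers: the shift along the tool's x, y, z in mm, then the turn about the tool's z in degrees. A call has 1 to 8 rows; each row shifts and turns the pose as measured when the row begins, along the tool's axes as they then stand; what a row does not reach is not made up. A row lasts 1/10 s, in which the tool goes at most 50 mm and 8.59 degrees, less where a joint would pass 70% of its speed; a pose out of reach is approached as far as the arm can. A call is refused whole if a number of a shift passes 50 or a number of a turn 8.59, either way. A call with a gripper value outside its range is refused whole. "claw" is the opening in per cent of the stroke, from 0 (shut) to 100 (fully open), set as the call begins (left out, the last holds). The fingers move at their own pace and stop on an object; the grip force is fixed at half the most. Time passes only in rows, so rows that do not move let the fingers close. It gives the time, the measured TCP pose, the force and the opening at its end, in the units of the state.
- state(): the state, without advancing time (a new reading comes with each control period).
- grab_frame(name): name is "side" or "top"; returns (picture, depth): 420x560x3 uint8, red, green, blue; 420x560 float32, m along the optical axis (not along the pixel's ray), 0 where there is no reading.
- camera_params(name): a dict with "mtx" (3x3 intrinsics, pixels), "k1" (the pictures are not rectified: a ray, as slopes to the right and down, at radius r is drawn at 1 + k1 r^2 times it, then the intrinsics apply), "extrinsics" (4x4, takes a point from camera to world coordinates). Camera axes: x right, y down, z forward; pixel columns grow to the right and rows downward; lengths in m; the calibration is good to about 2 mm. A picture is of the moment at which its call begins. camera_params takes no time and is no camera call.
- job_done(): hands the job in, once; it reports no verdict.
Trained networks look in the newest picture that a camera, given by its name, has taken for a name from the list of things; names that differ only in an ending like _2 or _b are one class to them, and where a whole thing is asked for, a point or a joint stands for the part that bears it (a point fixed in the world has none). Each returns a list of dicts, best first, with "p" (0 to 1); they miss things now and then, are a little off and sometimes report something else, mostly with a low value. They report only what shows in the picture. A call takes as long as a camera call. They do not tell look-alikes from the thing itself.
- boxes_of(camera, label): "box" ([left, top, width, height] in pixels, round what is visible of it).
The state is a dict: "time": time; "joint_pos": joint angles; "joint_vel": joint speeds; "joint_efforts": joint torques, N m; "tool_pos": TCP position; "tool_rot": TCP orientation; "contact_force": force on the tool from outside, world axes, zero at the start; "ft_torque": the same for the moment, N m; "gripper_width": opening from 0.0 (shut) to 1.0 (fully open).
Only numpy, scipy, OpenCV 4.12 (cv2) and the standard library are available. Lean on these libraries where they do the work, as an engineer would, in place of code of your own. Each camera call takes 0.05 s, during which the arm holds its last target. There are 200 camera calls.

## Task

Set the controller stand upright in the middle of the bamboo coaster and let go of it. Then turn its loose collar until the set screw with the red lever faces the yellow flat of the post squarely, and only then tighten it by pushing the red lever all the way down to its stop without turning the collar off the flat. Leave the glasses, the tin and the controller where they are.

Things in the scene. Friction and masses are not known exactly. Their poses are not given: they have to be found in the camera images.
- stand: Loose controller stand, about 0.85 kg: dark round wooden base 96 mm across, 14 mm thick, with a dark steel post (24 mm across, top 123 mm above the underside) in its middle. Origin: centre of the underside, z up. One side of the post is a yellow flat, 8 mm from the axis, over its whole height (top D-shaped, yellow stripe along the flat); own +x points straight out of the flat.
- stand_post_grip (a point): Point on the post's axis 108 mm above the base's underside, the middle of the bare post above the collar (bare from 87 to 123 mm), where it can be gripped from above; axes as the stand's (x out of the flat, z up).
- collar_mid (a point): Centre of the collar on the post's axis, 75 mm above the base's underside. The collar is an aluminium ring 50 mm across and 24 mm high that turns on the post but cannot slide along it. Own +x axis points out along the set screw with the red lever; z up. A dark two-pronged cradle for the controller sticks out the opposite way (-x), to 89 mm from the axis, 26 mm either side of it; the sides towards +y and -y are free for fingers.
- collar (a joint): Angle of the collar on the post (rad), positive anticlockwise from above: 0 when the set screw faces the flat squarely; starts between 0.7 and 2.2. It stays where it is left: about 0.09 N m of friction holds it. The base on the coaster resists turning more strongly than this.
- lever (a joint): Turn of the red clamp lever (rad) about the set screw's axis. 0: loose, lever raised 0.70 rad (40 degrees) above level, on the collar's +y side. Grows as the lever is pushed down (tightening, clockwise seen from the lever side), level at 0.70, stop at 0.96 (15 degrees below level). Friction of about 0.05 N m holds it where it is left.
- lever_tip (a point): Centre of the ball (12 mm across) at the lever's end. The lever is a round red bar 10 mm thick, 55 mm from its pivot to the ball; the pivot lies in the collar's frame at x = 44 mm, y = 0, at the height of collar_mid, and the lever swings in the upright plane x = 44 mm towards +y.
- coaster_top (a point): Centre of the top face of the square bamboo coaster, 110 mm wide and 8 mm thick, stuck to the bench; z up.
- tumbler_a_mid (a point): Centre (47 mm up) of one clear glass tumbler, 72 mm across, 95 mm high.
- tumbler_b_mid (a point): Centre (47 mm up) of the other clear glass tumbler, 72 mm across, 95 mm high.
- controller_mid (a point): Centre (18 mm up) of the orange game controller lying flat, about 90 mm by 140 mm (its y), 41 mm high.
- tin_mid (a point): Centre (40 mm up) of the stainless tin with a twist cap, 68 mm across, 80 mm high.
Not all that is in view belongs to the job. Of the things that look like the stand, the smaller one is meant. Of the things shaped like the part that bears coaster_top, the wooden one is meant.

How it is judged:
On the way, in this order (a step that is already met when the one before it is completed fails the run):
1. the stand stands in the middle of the coaster, let go (horizontal distance between stand_post_grip and coaster_top below 0.02 m and z of stand_post_grip in the frame of coaster_top between 0.104 and 0.111 m and angle between stand_post_grip's own z axis and vertical below 0.06 rad and linear speed of stand below 0.02 m/s and contact force between the fingers and stand below 0.1 N), for 0.2 s.
2. the set screw faces the flat, the lever not yet tightened (horizontal distance between stand_post_grip and coaster_top below 0.02 m and z of stand_post_grip in the frame of coaster_top between 0.104 and 0.111 m and angle between stand_post_grip's own z axis and vertical below 0.06 rad and value of joint collar between -0.12 and 0.12 rad and value of joint lever below 0.6 rad), for 0.2 s.
3. the lever is down at its stop, the set screw still facing the flat (horizontal distance between stand_post_grip and coaster_top below 0.02 m and z of stand_post_grip in the frame of coaster_top between 0.104 and 0.111 m and angle between stand_post_grip's own z axis and vertical below 0.06 rad and value of joint collar between -0.12 and 0.12 rad and value of joint lever above 0.84 rad), for 0.2 s.
At the end, for the whole second after the job is handed in: The stand is upright (within 0.06 rad) and at rest on the coaster, its axis within 20 mm of the coaster's centre, base flat on it; the collar's set screw faces the flat within 0.12 rad (joint collar) and the lever is down at its stop (joint lever above 0.84); nothing is held (all of step 3 and linear speed of stand below 0.02 m/s); the robot touches nothing.
It fails at once if the lever is tightened while the set screw is off the flat (value of joint lever above 0.7 rad and not (value of joint collar between -0.2 and 0.2 rad)).
It fails at once if the stand is tipped over (angle between stand's own z axis and vertical above 0.5 rad).
It fails at once if a tumbler is moved more than 3 cm or tipped ((distance of tumbler_a_mid from where it was at the start of the episode above 0.03 m or angle between tumbler_a_mid's own z axis and vertical above 0.4 rad) or (distance of tumbler_b_mid from where it was at the start of the episode above 0.03 m or angle between tumbler_b_mid's own z axis and vertical above 0.4 rad)).
It fails at once if the controller is moved more than 3 cm or tipped (distance of controller_mid from where it was at the start of the episode above 0.03 m or angle between controller_mid's own z axis and vertical above 0.4 rad).
It fails at once if the tin is moved more than 3 cm or tipped (distance of tin_mid from where it was at the start of the episode above 0.03 m or angle between tin_mid's own z axis and vertical above 0.4 rad).
It also fails if it takes over 67 s, if anything falls off the work surface, if the arm or the gripper's body presses on something with over 40 N, if the wrist force passes 120 N, or if a joint passes its speed limit or range.

## Working session

There is one attempt and no reset: what is moved stays moved. The work goes in short steps, Python scripts to look and compute and a tool call to move; the robot and the scene stay as the last step left them, time stands still between calls to the robot, and variables do not carry over. Pictures are saved under pics/ and viewed, about 8 in all and at most 12, crops included, and the job is handed in when it is done.

Besides the shell and the picture viewer there is one more tool, called after "Request:" by a JSON object that holds its "method" and its "body", one argument or row to a line. step_arm: Moves the arm, as the interface text tells. Its arguments: {"type":"object","properties":{"steps":{"type":"array"},"claw":{"type":"number"}},"required":["steps"]}

```bash
mkdir -p pics; cat > h.py <<'E'
import numpy as np, cv2
from plant import state, grab_frame, camera_params, job_done, boxes_of
def pts(name, d):
    c=camera_params(name); K=np.array(c["mtx"]); E=np.array(c["extrinsics"])
    v,u=np.mgrid[0:420,0:560].astype(float)
    s=cv2.undistortPoints(np.stack([u.ravel(),v.ravel()],1)[:,None],K,np.array([c["k1"],0,0,0,0.]))[:,0]
    P=np.c_[s*d.reshape(-1,1),d.reshape(-1,1)]
    W=P@E[:3,:3].T+E[:3,3]; W[d.ravel()==0]=np.nan
    return W.reshape(420,560,3)
def proj(name,X):
    c=camera_params(name); E=np.linalg.inv(np.array(c["extrinsics"]))
    p,_=cv2.projectPoints(np.atleast_2d(np.array(X,float)),cv2.Rodrigues(E[:3,:3])[0],E[:3,3],np.array(c["mtx"]),np.array([c["k1"],0,0,0,0.]))
    return p[:,0]
def save(name,img): cv2.imwrite("pics/"+name,img[...,::-1])
E
python3 - <<'E'
from h import *
ims=[]
for n in("side","top"):
    im,d=grab_frame(n); np.savez(f"{n}0.npz",im=im,d=d); ims.append(im)
    E=np.array(camera_params(n)["extrinsics"]); print(n,E.round(3).tolist())
    for l in("stand","collar_mid","lever_tip","coaster_top","tumbler_a_mid","controller_mid","tin_mid"):
        W=pts(n,d)
        for b in boxes_of(n,l):
            x,y,w,h=b["box"];c=W[int(y+h/2),int(x+w/2)]
            print(l,round(b["p"],2),np.round(b["box"]),c.round(3))
    save(n+"0.png",im)
print(state()["time"],state()["tool_rot"])
E
```

```text
side [[0.881, -0.282, 0.379, 0.116], [-0.472, -0.494, 0.73, -0.772], [-0.018, -0.823, -0.568, 0.759], [0.0, 0.0, 0.0, 1.0]]
stand 0.87 [224. 189.  59.  58.] [0.509 0.156 0.054]
stand 0.75 [146. 154.  66.  70.] [0.372 0.33  0.088]
stand 0.2 [310. 290.  69.  50.] [ 0.547 -0.193  0.008]
collar_mid 0.93 [142. 152.  70.  40.] [0.386 0.371 0.118]
collar_mid 0.63 [226. 197.  54.  28.] [0.502 0.143 0.085]
collar_mid 0.34 [315. 159.  26.  40.] [0.752 0.198 0.076]
lever_tip 0.6 [146. 178.  16.  16.] [0.305 0.307 0.133]
lever_tip 0.19 [315. 161.  28.  39.] [0.751 0.196 0.071]
coaster_top 0.88 [231. 324.  76.  60.] [ 0.362 -0.212  0.013]
coaster_top 0.74 [312. 286.  67.  53.] [ 0.554 -0.187  0.008]
tumbler_a_mid 0.89 [411. 248.  39.  52.] [ 0.731 -0.237  0.073]
tumbler_a_mid 0.48 [314. 160.  30.  42.] [0.751 0.196 0.071]
controller_mid 0.75 [340. 216.  62.  44.] [ 0.731 -0.028  0.029]
tin_mid 0.65 [228. 248.  34.  44.] [ 0.402 -0.024  0.068]
tin_mid 0.64 [314. 157.  31.  43.] [0.754 0.197 0.076]
top [[-0.019, -0.988, 0.156, 0.396], [-1.0, 0.016, -0.019, 0.064], [0.016, -0.156, -0.988, 1.138], [0.0, 0.0, 0.0, 1.0]]
stand 0.83 [200. 218.  65.  49.] [0.51  0.149 0.084]
stand 0.75 [106. 252.  64.  94.] [0.389 0.349 0.114]
collar_mid 0.76 [198. 222.  68.  44.] [0.507 0.148 0.089]
collar_mid 0.72 [105. 258.  60.  82.] [0.387 0.357 0.118]
lever_tip 0.63 [133. 331.  29.   9.] [0.312 0.325 0.127]
lever_tip 0.6 [182. 112.  33.  40.] [0.797 0.24  0.004]
lever_tip 0.43 [201. 244.   8.  26.] [0.479 0.207 0.096]
lever_tip 0.21 [198. 218.  63.  49.] [0.51  0.155 0.085]
coaster_top 0.85 [342. 197.  59.  57.] [ 0.554 -0.181  0.01 ]
coaster_top 0.65 [352. 271.  63.  64.] [ 0.366 -0.205  0.007]
tumbler_a_mid 0.66 [368. 123.  30.  30.] [ 0.776 -0.223  0.001]
controller_mid 0.79 [270. 128.  62.  44.] [ 0.737 -0.015  0.034]
tin_mid 0.73 [284. 271.  29.  31.] [0.408 0.006 0.081]
0.8 [ 1.65878521e-05  2.08382762e-01  9.78047353e-01 -1.16798130e-05]
```

View pics/side0.png

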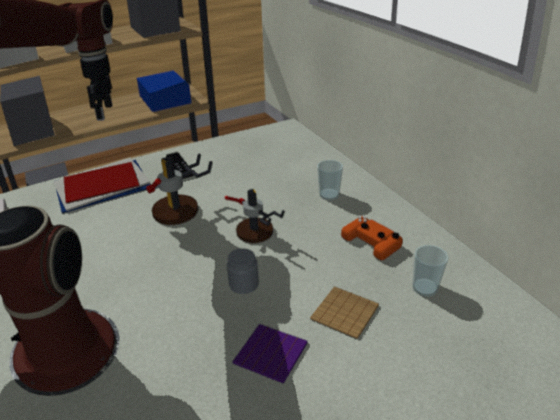

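View pics/top0.png

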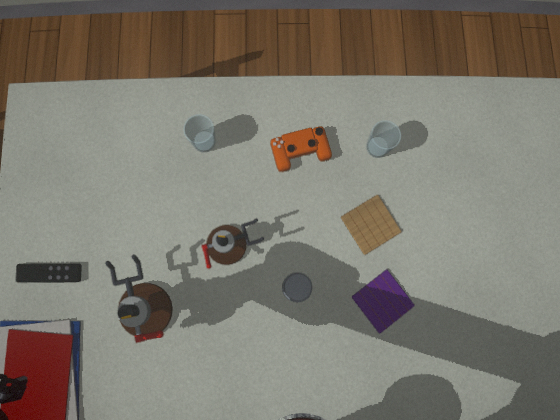

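Both cameras agree. The stand candidates are the small one at top (227,243) / side (254,218) and the big one at top (145,308) / side (176,188). The pads are bamboo at top (371,224) / side (345,312) and purple at top (383,300) / side (271,352). I choose the small stand and the bamboo pad, and check them in a close crop with measurements.

```bash
python3 - <<'E'
from h import *
z={n:np.load(n+"0.npz") for n in("side","top")}
A=cv2.resize(z["side"]["im"][180:255,205:305],(800,600),interpolation=cv2.INTER_CUBIC)[:, :]
B=cv2.resize(z["top"]["im"][205:280,190:290],(800,600),interpolation=cv2.INTER_CUBIC)
save("crop1.png",np.vstack([cv2.resize(A,(400,300)),cv2.resize(B,(400,300))]))
for n in z:
    W=pts(n,z[n]["d"]); im=z[n]["im"].astype(int); hsv=cv2.cvtColor(z[n]["im"],cv2.COLOR_RGB2HSV)
    print(n)
    near=lambda c,r:np.hypot(W[...,0]-c[0],W[...,1]-c[1])<r
    m=near((.55,-.185),.1)&(hsv[...,1]>70)&(hsv[...,0]<30)&(abs(W[...,2]-.008)<.01)
    uv=np.argwhere(m); P=W[m]; r=cv2.minAreaRect((P[:,:2]*1000).astype(np.float32)); print("coaster",r,np.nanmedian(P,0),m.sum())
    s=near((.51,.15),.11)
    for lo,hi in((.004,.025),(.055,.066),(.066,.084),(.084,.095),(.095,.112),(.112,.14)):
        k=s&(W[...,2]>lo)&(W[...,2]<hi); P=W[k]
        if len(P): print(lo,hi,len(P),"min",P.min(0).round(3),"max",P.max(0).round(3),"med",np.median(P,0).round(3))
    k=s&(W[...,2]>.02)&(hsv[...,1]>150)&((hsv[...,0]<6)|(hsv[...,0]>172)); P=W[k]; print("red",len(P)); print(P[np.argsort(P[:,1])][::max(1,len(P)//12)].round(3).tolist())
    k=s&(W[...,2]>.02)&(hsv[...,1]>100)&(hsv[...,0]>15)&(hsv[...,0]<35); P=W[k]; print("yellow",len(P),P[::max(1,len(P)//15)].round(3).tolist())
E
```

```text
side
coaster ((556.0109252929688, -183.33432006835938), (112.90823364257812, 109.19651794433594), 30.41075897216797) [ 0.55250743 -0.18695113  0.00923251] 1993
0.004 0.025 635 min [0.403 0.071 0.004] max [0.611 0.239 0.025] med [0.501 0.154 0.014]
0.055 0.066 12 min [0.488 0.143 0.055] max [0.518 0.175 0.066] med [0.502 0.152 0.064]
0.066 0.084 293 min [0.483 0.081 0.066] max [0.56  0.217 0.084] med [0.51  0.142 0.078]
0.084 0.095 190 min [0.472 0.077 0.084] max [0.559 0.209 0.095] med [0.506 0.159 0.088]
0.095 0.112 103 min [0.45  0.079 0.095] max [0.559 0.204 0.112] med [0.502 0.162 0.102]
0.112 0.14 77 min [0.452 0.152 0.112] max [0.519 0.198 0.127] med [0.508 0.163 0.122]
red 39
[[0.456, 0.192, 0.113], [0.46, 0.195, 0.11], [0.47, 0.195, 0.103], [0.473, 0.197, 0.099], [0.478, 0.197, 0.094], [0.456, 0.198, 0.112], [0.469, 0.199, 0.101], [0.488, 0.202, 0.088], [0.496, 0.203, 0.078], [0.491, 0.204, 0.083], [0.487, 0.205, 0.09], [0.501, 0.207, 0.081], [0.499, 0.209, 0.083]]
yellow 5 [[0.518, 0.173, 0.123], [0.518, 0.167, 0.127], [0.516, 0.168, 0.124], [0.519, 0.17, 0.122], [0.516, 0.1
[... 533 characters left out ...]
 83 min [0.454 0.079 0.095] max [0.557 0.21  0.112] med [0.474 0.199 0.101]
0.112 0.14 90 min [0.456 0.158 0.112] max [0.52  0.203 0.127] med [0.511 0.169 0.123]
red 76
[[0.456, 0.194, 0.111], [0.46, 0.199, 0.113], [0.467, 0.2, 0.106], [0.465, 0.201, 0.11], [0.474, 0.202, 0.101], [0.465, 0.204, 0.108], [0.481, 0.205, 0.1], [0.502, 0.207, 0.085], [0.479, 0.207, 0.096], [0.497, 0.209, 0.088], [0.502, 0.209, 0.082], [0.498, 0.211, 0.084], [0.5, 0.214, 0.082]]
yellow 10 [[0.519, 0.176, 0.123], [0.52, 0.174, 0.119], [0.519, 0.172, 0.122], [0.519, 0.169, 0.124], [0.519, 0.167, 0.125], [0.519, 0.165, 0.126], [0.519, 0.163, 0.123], [0.517, 0.167, 0.126], [0.517, 0.165, 0.125], [0.517, 0.163, 0.122]]
```

View pics/crop1.png

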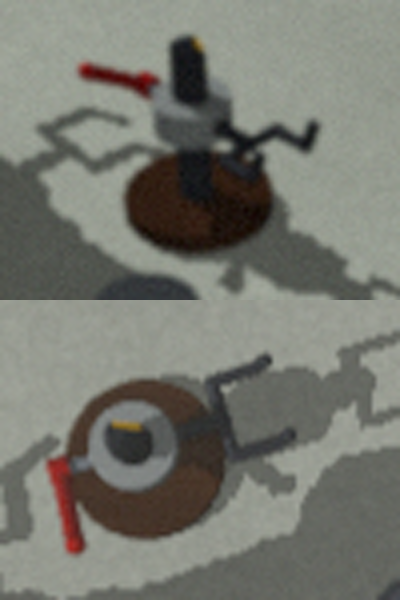

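The crop confirms the small stand. Its yellow flat is on the far (+x) side, the red lever is at left and the cradle at right. Next I fit the axis and angles.

```bash
cat >> h.py <<'E'
from scipy.optimize import least_squares
def fitstand(n,im,d,c0,zb=0.,base=True):
    W=pts(n,d); hsv=cv2.cvtColor(im,cv2.COLOR_RGB2HSV); r=np.hypot(W[...,0]-c0[0],W[...,1]-c0[1]); Z=W[...,2]-zb
    out={}
    k=(r<.065)&(abs(Z-.013)<.006)&(hsv[...,1]>90)&(hsv[...,0]<20)
    P=W[k][:,:2]; out["base"]=np.array(cv2.minEnclosingCircle((np.float32(P)*1000)) [0]).round(1),len(P), np.ptp(P,0).round(3)
    k=(r<.035)&(Z>.115)&(Z<.13); P=W[k][:,:2]; out["posttop"]=(np.percentile(P,[3,97],0).round(4).tolist(),len(P))
    k=(r<.09)&(Z>.03)&(hsv[...,1]>150)&((hsv[...,0]<6)|(hsv[...,0]>172)); P=W[k]
    q=P[:,:2]; v=cv2.fitLine(np.float32(q),cv2.DIST_HUBER,0,1e-4,1e-4).ravel()
    a=np.degrees(np.arctan2(v[1],v[0])); dst=np.hypot(*(q-c0).T)
    out["leverline"]=(a.round(1),v[2:].round(4),"ball",P[np.argsort(P[:,2])][[-6]].round(4).tolist(),"zmin",P[:,2].min().round(3), len(P))
    k=(r<.11)&(r>.05)&(Z>.06)&(hsv[...,1]<140); P=W[k]; m=np.median(P[:,:2],0)
    out["cradle+x"]=(np.degrees(np.arctan2(c0[1]-m[1],c0[0]-m[0])).round(1),len(P))
    k=(r<.016)&(Z>.1)&(hsv[...,1]>80)&(hsv[...,0]>12)&(hsv[...,0]<38); P=W[k]
    if len(P)>3:
        v=cv2.fitLine(np.float32(P[:,:2]),cv2.DIST_HUBER,0,1e-4,1e-4).ravel(); out["yellow"]=(np.degrees(np.arctan2(-v[0],v[1])).round(1),v[2:].round(4),len(P))
    return out
E
python3 - <<'E'
from h import *
for n in("side","top"):
    z=np.load(n+"0.npz")
    for k,v in fitstand(n,z["im"],z["d"],(.509,.163)).items(): print(n,k,v)
print(proj("top",[[.509,.163,0.123],[.509,.163,.014]]),state()["joint_pos"])
E
```

```text
side base (array([511.1, 164.6]), 522, array([0.091, 0.097]))
side posttop ([[0.5004, 0.1551], [0.5185, 0.1802]], 64)
side leverline (np.float32(15.3), array([0.4763, 0.1995], dtype=float32), 'ball', [[0.4539, 0.1931, 0.1098]], 'zmin', np.float64(0.078), 39)
side cradle+x (np.float64(97.3), 165)
side yellow (np.float32(-12.8), array([0.5172, 0.1666], dtype=float32), 7)
top base (array([512.2, 169.5]), 501, array([0.089, 0.088]))
top posttop ([[0.502, 0.1586], [0.5194, 0.1802]], 85)
top leverline (np.float32(16.8), array([0.4783, 0.2046], dtype=float32), 'ball', [[0.4558, 0.1944, 0.1114]], 'zmin', np.float64(0.078), 76)
top cradle+x (np.float64(97.9), 158)
top yellow (np.float32(-12.0), array([0.5182, 0.1671], dtype=float32), 12)
[[223.93267209 240.71446263]
 [228.41575321 245.69600961]] [ 1.03196118e+00  5.27395639e-02  1.61285031e+00 -3.91183788e-05
  1.47601417e+00 -1.18989182e-01]
```

Request:
{"method": "step_arm", "body": {
  "steps": [
    [0,0,-35,0],
    [0,0,-35,0],
    [-36,-24,0,0],
    [-36,-24,0,0],
    [-36,-24,0,0],
    [-36,-24,0,0],
    [-36,-24,0,0],
    [-36,-24,0,0]
  ],
  "claw": 50
}}

```text
time: 1.6
tool_pos: [0.3955, 0.3479, 0.2684]
tool_rot: [0.001, 0.203, 0.979, 0.001]
contact_force: [0.6, 0.2, -0.8]
gripper_width: 0.502
```

Request:
{"method": "step_arm", "body": {
  "steps": [
    [-36,-24,0,0],
    [-36,-24,0,0],
    [-36,-24,0,0],
    [-36,-24,0,0],
    [-36,-24,0,0],
    [0,0,0,8.5],
    [0,0,0,8.5],
    [0,0,0,8.5]
  ]
}}

```text
time: 2.4
tool_pos: [0.5194, 0.1518, 0.27]
tool_rot: [0.003, 0.419, 0.908, 0.002]
contact_force: [-0.2, 0.4, 0.9]
gripper_width: 0.504
```

Request:
{"method": "step_arm", "body": {
  "steps": [
    [0,0,0,8.5],
    [0,0,0,8.5],
    [0,0,0,8.5],
    [0,0,0,8.5],
    [0,0,0,8.5],
    [0,0,0,8.5],
    [0,0,0,0]
  ]
}}

```text
time: 3.1
tool_pos: [0.5196, 0.1509, 0.2704]
tool_rot: [0.002, 0.772, 0.636, 0.003]
contact_force: [-0.4, 0.2, 0.0]
gripper_width: 0.503
```

```bash
cat >> h.py <<'E'
from scipy.spatial.transform import Rotation as R
def go(x=None,y=None,z=None):
    s=state(); w=s["tool_rot"]; M=R.from_quat([w[1],w[2],w[3],w[0]]).as_matrix(); p=np.array(s["tool_pos"])
    t=np.array([p[i] if v is None else v for i,v in enumerate((x,y,z))])
    print("t",round(s["time"],2),"tcp",p.round(4),"yaw_y",np.degrees(np.arctan2(M[1,1],M[0,1])).round(1),"tilt",np.degrees(np.arccos(-M[2,2])).round(2),"F",np.round(s["contact_force"],1),"w",round(s["gripper_width"],3),"q6",round(s["joint_pos"][5],2),"| shift mm",(M.T@(t-p)*1000).round(1))
E
python3 -c "
from h import *
go(.511,.168,.094)"
```

```text
t 3.1 tcp [0.5196 0.1509 0.2704] yaw_y -11.0 tilt 0.42 F [-0.4  0.2  0. ] w 0.503 q6 0.34 | shift mm [ 14.7 -12.9 176.4]
```

Request:
{"method": "step_arm", "body": {
  "steps": [
    [14.5,-13,30,0],
    [0,0,40,0],
    [0,0,30,0],
    [0,0,30,0],
    [0,0,25,0],
    [0,0,20,0],
    [0,0,0,0]
  ]
}}

```text
time: 3.8
tool_pos: [0.5127, 0.169, 0.0924]
tool_rot: [0.004, 0.764, 0.645, 0.006]
contact_force: [-1.3, -0.2, -0.2]
gripper_width: 0.496
```

```bash
python3 -c "
from h import *
go(.511,.168,.094)
im,d=grab_frame('side'); a=cv2.resize(im[130:255,195:335],(560,500),interpolation=3)
save('grip1.png',a)"
```

```text
t 3.8 tcp [0.5127 0.169  0.0924] yaw_y -9.7 tilt 0.81 F [-1.3 -0.2 -0.2] w 0.496 q6 0.35 | shift mm [-1.2 -1.5 -1.6]
```

View pics/grip1.png

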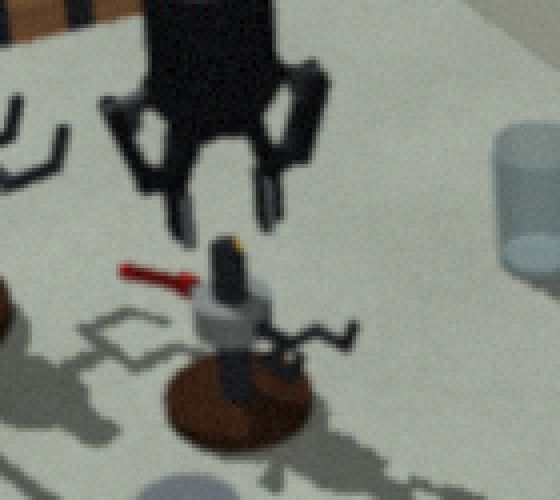

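```bash
python3 -c "
from h import *
p=np.array(state()['tool_pos']); print(((proj('side',[p,p+[0,0,.05],p+[0,0,.1],[.511,.168,.123],[.511,.168,.094]])-[195,130])*4).round(0))
go()
im,d=grab_frame('side'); W=pts('side',d)
for u,v in((183,235),(268,215),(205,100),(228,250)): print(u,v,W[130+v//4,195+u//4].round(3))
go()
a=cv2.resize(im[130:255,195:335],(560,500),interpolation=3)
save('grip2.png',a)
"
```

```text
[[231. 285.]
 [226. 216.]
 [222. 143.]
 [225. 248.]
 [227. 288.]]
t 3.85 tcp [0.5139 0.1692 0.0942] yaw_y -9.7 tilt 0.97 F [-0.7 -0.  -0.5] w 0.5 q6 0.35 | shift mm [0. 0. 0.]
183 235 [0.484 0.171 0.141]
268 215 [0.535 0.155 0.148]
205 100 [0.497 0.15  0.236]
228 250 [0.513 0.167 0.123]
t 3.9 tcp [0.5152 0.1694 0.0961] yaw_y -9.7 tilt 1.15 F [ 0.3 -0.1  0.5] w 0.502 q6 0.35 | shift mm [0. 0. 0.]
```

```bash
python3 -c "
from h import *
z=np.load('side0.npz'); print(proj('side',[.255,.571,.195]).round(0)); W=pts('side',z['d'])
k=(W[...,1]>.5)&(W[...,1]<.65)&(W[...,0]>.15)&(W[...,0]<.36)&(W[...,2]>.1)&(W[...,2]<.32); P=W[k]; print(len(P), P[np.argsort(P[:,2])][:6].round(3).tolist())
z=np.load('top0.npz');W=pts('top',z['d'])
k=(W[...,1]>.5)&(W[...,1]<.65)&(W[...,0]>.15)&(W[...,0]<.36)&(W[...,2]>.1)&(W[...,2]<.32); P=W[k]; print(len(P), P[np.argsort(P[:,2])][:6].round(3).tolist())
for i in range(3):
  im,d=grab_frame('side'); W=pts('side',d)
  k=(abs(W[...,0]-.51)<.07)&(abs(W[...,1]-.165)<.05)&(W[...,2]>.13)&(W[...,2]<.25); P=W[k]; print(P[np.argsort(P[:,2])][:4].round(3).tolist()); go()
  print(np.round(state()['joint_pos'],4),np.round(state()['joint_vel'],3),np.round(state()['joint_efforts'],1))
"
```

```text
[[108. 129.]]
465 [[0.241, 0.524, 0.244], [0.266, 0.615, 0.244], [0.226, 0.533, 0.244], [0.231, 0.528, 0.245], [0.236, 0.524, 0.245], [0.233, 0.526, 0.245]]
363 [[0.246, 0.527, 0.249], [0.243, 0.523, 0.25], [0.245, 0.523, 0.25], [0.241, 0.524, 0.252], [0.245, 0.524, 0.252], [0.241, 0.521, 0.253]]
[[0.535, 0.167, 0.136], [0.536, 0.175, 0.137], [0.489, 0.165, 0.137], [0.485, 0.167, 0.137]]
t 3.95 tcp [0.5161 0.1696 0.0973] yaw_y -9.8 tilt 1.29 F [0.4 0.5 0.6] w 0.499 q6 0.35 | shift mm [0. 0. 0.]
[ 1.8060e-01 -7.8100e-02  1.9107e+00 -2.0000e-04  1.2866e+00  3.5080e-01] [-0.001 -0.012 -0.021  0.001 -0.004  0.008] [  0.  -30.5 -33.8  -0.   -0.   -0. ]
[[0.539, 0.159, 0.136], [0.489, 0.166, 0.137], [0.536, 0.17, 0.137], [0.487, 0.166, 0.137]]
t 4.0 tcp [0.5166 0.1697 0.098 ] yaw_y -9.8 tilt 1.37 F [-0.5  0.7 -0. ] w 0.498 q6 0.35 | shift mm [0. 0. 0.]
[ 1.8060e-01 -7.8600e-02  1.9100e+00 -2.0000e-04  1.2864e+00  3.5100e-01] [ 0.001 -0.007 -0.009 -0.001 -0.002  0.006] [  0.  -30.7 -34.2  -0.   -0.   -0. ]
[[0.487, 0.172, 0.137], [0.537, 0.171, 0.139], [0.486, 0.163, 0.139], [0.489, 0.166, 0.139]]
t 4.05 tcp [0.5168 0.1697 0.0983] yaw_y -9.8 tilt 1.4 F [-0.9 -0.1  0.1] w 0.497 q6 0.35 | shift mm [0. 0. 0.]
[ 1.8060e-01 -7.8900e-02  1.9097e+00 -2.0000e-04  1.2863e+00  3.5130e-01] [-0.001 -0.003 -0.001  0.    -0.001  0.002] [  0.  -31.  -34.5  -0.   -0.1  -0. ]
```

The reported TCP height disagrees with the pictures. In the side view the fingertips are at z≈0.137, while the state implies about 0.104, and the start picture shows the same gap of about 35 mm. The crop shows the post top still below the tips. I trust the cameras, since the bench and coaster heights check out, and will descend gradually with checks.

Request:
{"method": "step_arm", "body": {
  "steps": [
    [0,-3,8,0],
    [0,-2,8,0],
    [0,0,8,0],
    [0,0,0,0]
  ]
}}

```text
time: 4.45
tool_pos: [0.5143, 0.1712, 0.0757]
tool_rot: [0.008, 0.764, 0.645, 0.013]
contact_force: [-0.8, -0.2, -0.1]
gripper_width: 0.501
```

```bash
cat >> h.py <<'E'
def tips(c,zlo,zhi=.3,n="side",r=.07):
    im,d=grab_frame(n); W=pts(n,d); hsv=cv2.cvtColor(im,cv2.COLOR_RGB2HSV)
    return im,d,W
E
python3 -c "
from h import *
go(.511,.168)
im,d=grab_frame('side'); W=pts('side',d); u=slice(230,275)
for v in range(180,205,2): print(v,[ (int(x),W[v,x].round(3).tolist()) for x in (238,241,244,252,258,261,264)])
go()
save('grip2.png',cv2.resize(im[130:255,195:335],(560,500),interpolation=3))"
```

```text
t 4.45 tcp [0.5143 0.1712 0.0757] yaw_y -9.7 tilt 1.74 F [-0.8 -0.2 -0.1] w 0.501 q6 0.35 | shift mm [-3.7 -2.7 -0.1]
180 [(238, [0.478, 0.163, 0.169]), (241, [0.485, 0.163, 0.167]), (244, [0.595, 0.419, 0.002]), (252, [0.616, 0.406, 0.002]), (258, [0.534, 0.174, 0.147]), (261, [0.533, 0.156, 0.156]), (264, [0.54, 0.153, 0.156])]
182 [(238, [0.478, 0.165, 0.163]), (241, [0.486, 0.166, 0.16]), (244, [0.593, 0.415, -0.002]), (252, [0.614, 0.402, -0.002]), (258, [0.533, 0.174, 0.141]), (261, [0.532, 0.154, 0.152]), (264, [0.542, 0.158, 0.147])]
184 [(238, [0.478, 0.166, 0.157]), (241, [0.483, 0.161, 0.158]), (244, [0.589, 0.405, -0.003]), (252, [0.61, 0.392, -0.002]), (258, [0.533, 0.175, 0.135]), (261, [0.534, 0.158, 0.144]), (264, [0.541, 0.156, 0.143])]
186 [(238, [0.479, 0.169, 0.149]), (241, [0.486, 0.168, 0.148]), (244, [0.582, 0.389, 0.001]), (252, [0.602, 0.376, 0.002]), (258, [0.617, 0.366, 0.003]), (261, [0.534, 0.16, 0.137]), (264, [0.542, 0.159, 0.135])]
188 [(238, [0.48, 0.173, 0.141]), (241, [0.484, 0.164, 0.145]), (244, [0.578, 0.379, 0.001]), (252, [0.597, 0.364, 0.003])
[... 1205 characters left out ...]
208, 0.081]), (244, [0.506, 0.206, 0.079]), (252, [0.508, 0.159, 0.106]), (258, [0.532, 0.177, 0.087]), (261, [0.594, 0.299, -0.001]), (264, [0.6, 0.291, 0.001])]
202 [(238, [0.49, 0.207, 0.078]), (241, [0.497, 0.204, 0.078]), (244, [0.498, 0.187, 0.087]), (252, [0.508, 0.16, 0.1]), (258, [0.527, 0.168, 0.089]), (261, [0.534, 0.164, 0.089]), (264, [0.597, 0.284, -0.001])]
204 [(238, [0.528, 0.309, 0.001]), (241, [0.496, 0.203, 0.073]), (244, [0.494, 0.178, 0.088]), (252, [0.506, 0.156, 0.097]), (258, [0.525, 0.164, 0.085]), (261, [0.53, 0.155, 0.089]), (264, [0.593, 0.277, -0.002])]
t 4.5 tcp [0.5146 0.1713 0.0763] yaw_y -9.7 tilt 1.79 F [-0.3 -0.2 -0.2] w 0.497 q6 0.35 | shift mm [0. 0. 0.]
```

View pics/grip2.png

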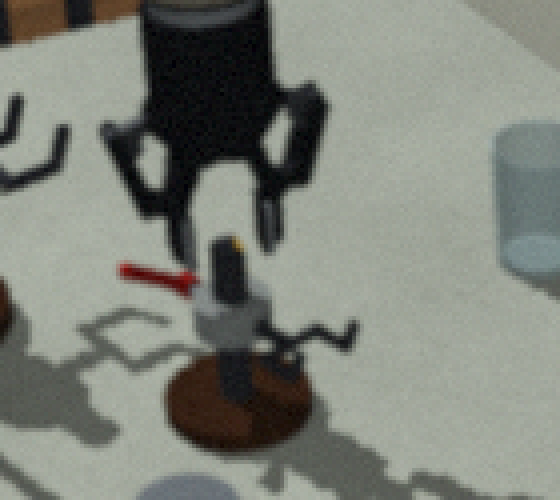

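Tips are now at about z 0.117, straddling the post top (crop (228,240)) and centred in x near 0.510. The height bias of about 35 mm is consistent. I go down 19 mm more and close.

Request:
{"method": "step_arm", "body": {
  "steps": [
    [0,0,7,0],
    [0,0,7,0],
    [0,0,6,0],
    [0,0,0,0]
  ]
}}

```text
time: 4.9
tool_pos: [0.5154, 0.1714, 0.0546]
tool_rot: [0.008, 0.764, 0.645, 0.014]
contact_force: [0.6, -0.3, -0.5]
gripper_width: 0.498
```

Request:
{"method": "step_arm", "body": {
  "steps": [
    [0,0,0,0],
    [0,0,0,0],
    [0,0,0,0],
    [0,0,0,0],
    [0,0,0,0]
  ],
  "claw": 0
}}

```text
time: 5.4
tool_pos: [0.5143, 0.1716, 0.054]
tool_rot: [0.007, 0.764, 0.645, 0.012]
contact_force: [-0.8, 0.9, -1.1]
gripper_width: 0.219
```

```bash
python3 -c "
from h import *
go()"
```

```text
t 5.4 tcp [0.5143 0.1716 0.054 ] yaw_y -9.7 tilt 1.61 F [-0.8  0.9 -1.1] w 0.219 q6 0.35 | shift mm [0. 0. 0.]
```

Request:
{"method": "step_arm", "body": {
  "steps": [
    [0,0,-15,0],
    [0,0,-30,0],
    [0,0,-40,0],
    [0,0,-30,0],
    [0,0,0,0]
  ]
}}

```text
time: 5.9
tool_pos: [0.5048, 0.1693, 0.1657]
tool_rot: [0.003, 0.764, 0.645, 0.005]
contact_force: [0.9, 0.2, -7.0]
gripper_width: 0.222
```

```bash
python3 -c "
from h import *
go(.556,-.182)
im,d=grab_frame('side'); W=pts('side',d)
hsv=cv2.cvtColor(im,cv2.COLOR_RGB2HSV)
k=(abs(W[...,0]-.51)<.07)&(abs(W[...,1]-.165)<.06)&(W[...,2]>.06)&(hsv[...,0]<20)&(hsv[...,1]>90);P=W[k];print(len(P),np.percentile(P,[2,50,98],axis=0).round(3))
save('lift.png',cv2.resize(im[90:255,180:335],(620,600),interpolation=3))"
```

```text
t 5.9 tcp [0.5048 0.1693 0.1657] yaw_y -9.7 tilt 0.68 F [ 0.9  0.2 -7. ] w 0.222 q6 0.35 | shift mm [-3.376e+02  1.098e+02 -1.000e-01]
1958 [[0.448 0.105 0.122]
 [0.484 0.141 0.423]
 [0.54  0.21  0.529]]
```

View pics/lift.png

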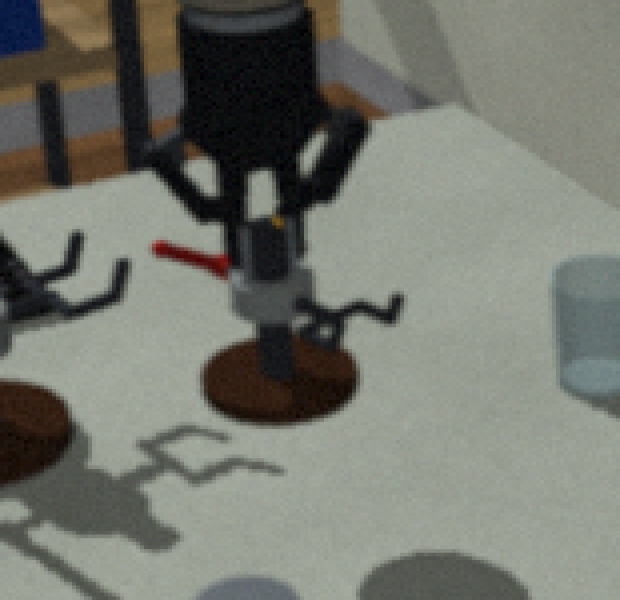

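Request:
{"method": "step_arm", "body": {
  "steps": [
    [-20,7,0,0],
    [-40,13,0,0],
    [-40,13,0,0],
    [-40,13,0,0],
    [-40,13,0,0],
    [-40,13,0,0],
    [-40,13,0,0],
    [-40,13,0,0]
  ]
}}

```text
time: 6.75
tool_pos: [0.5363, -0.1465, 0.1345]
tool_rot: [-0.013, 0.761, 0.649, -0.008]
contact_force: [0.6, 1.1, -7.6]
gripper_width: 0.223
```

Request:
{"method": "step_arm", "body": {
  "steps": [
    [-25,8,0,4],
    [0,0,0,8],
    [0,0,0,8],
    [0,0,0,8],
    [0,0,0,8],
    [0,0,0,8],
    [0,0,0,8]
  ]
}}

```text
time: 7.45
tool_pos: [0.5261, -0.1758, 0.1069]
tool_rot: [-0.018, 0.973, 0.227, -0.028]
contact_force: [-0.2, 0.4, -7.5]
gripper_width: 0.22
```

Request:
{"method": "step_arm", "body": {
  "steps": [
    [0,0,0,8],
    [0,0,0,8],
    [0,0,0,8],
    [0,0,0,8],
    [0,0,0,6],
    [0,0,0,0],
    [0,0,0,0]
  ]
}}

```text
time: 8.15
tool_pos: [0.5122, -0.1695, 0.0823]
tool_rot: [-0.013, 0.992, -0.116, -0.049]
contact_force: [0.0, -0.8, -8.2]
gripper_width: 0.219
```

```bash
python3 -c "
from h import *
go(.556,-.182)
for n in('side','top'):
  im,d=grab_frame(n); np.savez(n+'2.npz',im=im,d=d); W=pts(n,d); hsv=cv2.cvtColor(im,cv2.COLOR_RGB2HSV)
  k=(abs(W[...,0]-.556)<.08)&(abs(W[...,1]+.182)<.09)&(W[...,2]>.06)&(W[...,2]<.16)&(hsv[...,0]<20)&(hsv[...,1]>90);P=W[k]
  print(n,len(P),np.percentile(P,[2,50,98],axis=0).round(3).tolist(), cv2.minEnclosingCircle(np.float32(P[:,:2]*1000)))
go()
a=np.load('side2.npz')['im'][150:350,250:450];b=np.load('top2.npz')['im'][140:290,290:440]
save('carry.png',np.hstack([cv2.resize(a,(400,400),interpolation=3),cv2.resize(b,(400,400),interpolation=3)]))"
```

```text
t 8.15 tcp [ 0.5122 -0.1695  0.0823] yaw_y -103.4 tilt 5.8 F [ 0.  -0.8 -8.2] w 0.219 q6 1.35 | shift mm [45.2  2.  -4.6]
side 57 [[0.5, -0.192, 0.072], [0.551, -0.166, 0.107], [0.559, -0.138, 0.149]] ((530.6266479492188, -164.10684204101562), 34.72859573364258)
top 25 [[0.543, -0.125, 0.132], [0.548, -0.117, 0.137], [0.552, -0.114, 0.141]] ((548.067138671875, -119.91429901123047), 6.519280433654785)
t 8.25 tcp [ 0.5124 -0.1696  0.0828] yaw_y -103.4 tilt 5.79 F [-0.  -0.8 -8. ] w 0.22 q6 1.35 | shift mm [0. 0. 0.]
```

View pics/carry.png

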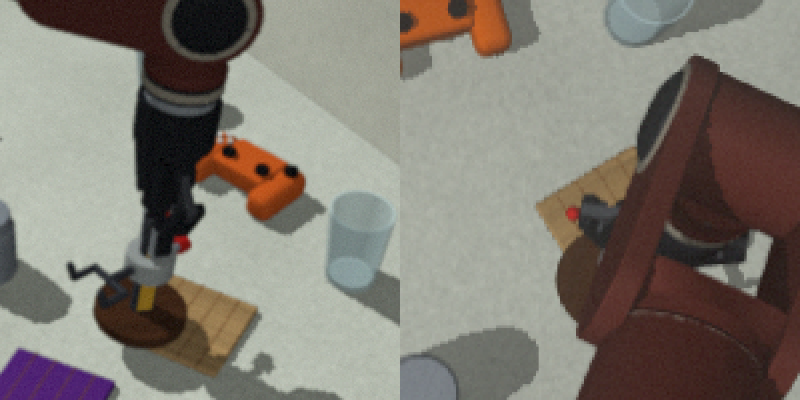

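The side view (left crop) shows the stand held, with its base at about (140,310) and tilted, and the coaster behind it at right. The arm hides it in the top view. The load makes each row sag, so tilt is 5.8° and height has dropped. I compensate with upward shifts and watch the tilt.

Request:
{"method": "step_arm", "body": {
  "steps": [
    [10,0,-10,0],
    [15,0,-8,0],
    [15,0,-6,0]
  ]
}}

```text
time: 8.55
tool_pos: [0.5539, -0.1795, 0.1026]
tool_rot: [-0.014, 0.992, -0.115, -0.05]
contact_force: [0.6, -0.0, -8.3]
gripper_width: 0.221
```

```bash
cat >> h.py <<'E'
def zax():
    w=state()["tool_rot"]; print("toolz",R.from_quat([w[1],w[2],w[3],w[0]]).as_matrix()[:,2].round(3))
def basefit(n,c,zlo,zhi,r=.07):
    im,d=grab_frame(n); W=pts(n,d); hsv=cv2.cvtColor(im,cv2.COLOR_RGB2HSV)
    k=(np.hypot(W[...,0]-c[0],W[...,1]-c[1])<r)&(W[...,2]>zlo)&(W[...,2]<zhi)&(hsv[...,2]<110)
    k=cv2.morphologyEx(k.astype(np.uint8),cv2.MORPH_OPEN,np.ones((3,3)))>0; P=W[k]
    print(n,"base",len(P),"circ",np.round(cv2.minEnclosingCircle(np.float32(P[:,:2]*1000))[0],1),"ptp",np.ptp(P,0).round(3),"z",np.percentile(P[:,2],[5,50,95]).round(3)); return im,W
E
python3 -c "
from h import *
go(); zax(); basefit('side',(.54,-.175),.015,.075); go(); zax(); print(np.round(state()['joint_pos'],3))"
```

```text
t 8.55 tcp [ 0.5539 -0.1795  0.1026] yaw_y -103.3 tilt 5.9 F [ 0.6 -0.  -8.3] w 0.221 q6 1.36 | shift mm [0. 0. 0.]
toolz [-0.095  0.039 -0.995]
side base 1003 circ [ 543.1 -180.6] ptp [0.094 0.093 0.027] z [0.056 0.064 0.07 ]
t 8.6 tcp [ 0.5573 -0.1807  0.1042] yaw_y -103.3 tilt 5.54 F [ 3.4 -0.8 -6.5] w 0.218 q6 1.37 | shift mm [0. 0. 0.]
toolz [-0.089  0.036 -0.995]
[-0.438  0.105  1.716 -0.005  1.417  1.365]
```

Request:
{"method": "step_arm", "body": {
  "steps": [
    [4,0,8,0],
    [4,0,8,0],
    [2,0,6,0]
  ]
}}

```text
time: 8.9
tool_pos: [0.5686, -0.1834, 0.0827]
tool_rot: [-0.012, 0.992, -0.114, -0.044]
contact_force: [-1.2, 0.1, -8.4]
gripper_width: 0.222
```

```bash
python3 -c "
from h import *
go(); zax(); basefit('side',(.55,-.18),.015,.065);basefit('side',(.55,-.18),.015,.065); go(); zax()"
```

```text
t 8.9 tcp [ 0.5686 -0.1834  0.0827] yaw_y -103.2 tilt 5.21 F [-1.2  0.1 -8.4] w 0.222 q6 1.37 | shift mm [0. 0. 0.]
toolz [-0.084  0.034 -0.996]
side base 989 circ [ 559.4 -184.3] ptp [0.096 0.089 0.034] z [0.037 0.044 0.05 ]
side base 984 circ [ 558.8 -183.4] ptp [0.096 0.087 0.036] z [0.035 0.042 0.049]
t 9.0 tcp [ 0.5672 -0.1828  0.0815] yaw_y -103.2 tilt 5.41 F [-0.7  0.3 -8. ] w 0.217 q6 1.37 | shift mm [0. 0. 0.]
toolz [-0.087  0.036 -0.996]
```

Request:
{"method": "step_arm", "body": {
  "steps": [
    [-1,0,5,0],
    [-1,0,4,0],
    [0,0,2,0]
  ]
}}

```text
time: 9.3
tool_pos: [0.5631, -0.1815, 0.0693]
tool_rot: [-0.013, 0.992, -0.114, -0.046]
contact_force: [0.1, -0.3, -7.6]
gripper_width: 0.219
```

```bash
python3 -c "
from h import *
go(); zax(); basefit('side',(.555,-.18),.010,.06); go(); zax()"
```

```text
t 9.3 tcp [ 0.5631 -0.1815  0.0693] yaw_y -103.2 tilt 5.5 F [ 0.1 -0.3 -7.6] w 0.219 q6 1.37 | shift mm [0. 0. 0.]
toolz [-0.089  0.036 -0.995]
side base 1006 circ [ 558.3 -186.5] ptp [0.103 0.087 0.05 ] z [0.022 0.03  0.037]
t 9.35 tcp [ 0.5628 -0.1815  0.0689] yaw_y -103.2 tilt 5.54 F [-0.8  1.1 -8.7] w 0.219 q6 1.37 | shift mm [0. 0. 0.]
toolz [-0.089  0.036 -0.995]
```

Request:
{"method": "step_arm", "body": {
  "steps": [
    [0,0,3,0],
    [0,0,2,0]
  ]
}}

```text
time: 9.55
tool_pos: [0.5631, -0.1816, 0.066]
tool_rot: [-0.013, 0.992, -0.115, -0.046]
contact_force: [-3.7, 1.7, 3.8]
gripper_width: 0.221
```

Request:
{"method": "step_arm", "body": {
  "steps": [
    [1,0,2,0]
  ]
}}

```text
time: 9.65
tool_pos: [0.5638, -0.1818, 0.0661]
tool_rot: [-0.013, 0.992, -0.114, -0.046]
contact_force: [-6.9, 2.1, 7.4]
gripper_width: 0.221
```

```bash
python3 -c "
from h import *
go(); zax(); basefit('side',(.555,-.18),.010,.05); go(); zax()"
```

```text
t 9.65 tcp [ 0.5638 -0.1818  0.0661] yaw_y -103.2 tilt 5.49 F [-6.9  2.1  7.4] w 0.221 q6 1.37 | shift mm [0. 0. 0.]
toolz [-0.089  0.036 -0.995]
side base 980 circ [ 557.1 -184.8] ptp [0.104 0.089 0.039] z [0.02  0.028 0.034]
t 9.7 tcp [ 0.5638 -0.1818  0.0662] yaw_y -103.2 tilt 5.52 F [-5.7  3.2  3.5] w 0.225 q6 1.37 | shift mm [0. 0. 0.]
toolz [-0.089  0.036 -0.995]
```

Request:
{"method": "step_arm", "body": {
  "steps": [
    [0,0,0,0],
    [0,0,0,0],
    [0,0,0,0],
    [0,0,0,0]
  ],
  "claw": 50
}}

```text
time: 10.1
tool_pos: [0.5684, -0.1839, 0.0716]
tool_rot: [-0.011, 0.993, -0.115, -0.041]
contact_force: [0.3, -0.1, -1.1]
gripper_width: 0.498
```

```bash
python3 -c "
from h import *
go(); zax(); basefit('side',(.555,-.18),.010,.05); go(); zax()"
```

```text
t 10.1 tcp [ 0.5684 -0.1839  0.0716] yaw_y -103.2 tilt 4.83 F [ 0.3 -0.1 -1.1] w 0.498 q6 1.37 | shift mm [0. 0. 0.]
toolz [-0.078  0.031 -0.996]
side base 1021 circ [ 554.8 -183.4] ptp [0.095 0.091 0.04 ] z [0.013 0.023 0.027]
t 10.15 tcp [ 0.5684 -0.184   0.0716] yaw_y -103.2 tilt 4.83 F [0.1 1.1 0.4] w 0.499 q6 1.37 | shift mm [0. 0. 0.]
toolz [-0.078  0.031 -0.996]
```

Request:
{"method": "step_arm", "body": {
  "steps": [
    [-1,0,-15,0],
    [-2,0,-25,0],
    [-3,0,-35,0],
    [-3,0,-40,0],
    [-3,0,-40,0],
    [-3,0,-40,0]
  ]
}}

```text
time: 10.75
tool_pos: [0.5658, -0.1851, 0.2703]
tool_rot: [-0.013, 0.992, -0.114, -0.047]
contact_force: [1.4, -0.0, 0.5]
gripper_width: 0.5
```

```bash
python3 -c "
from h import *
go(); zax(); basefit('side',(.555,-.18),.010,.05);[grab_frame('side') for i in range(3)]; go(); zax()"
```

```text
t 10.75 tcp [ 0.5658 -0.1851  0.2703] yaw_y -103.2 tilt 5.56 F [ 1.4 -0.   0.5] w 0.5 q6 1.36 | shift mm [0. 0. 0.]
toolz [-0.09   0.036 -0.995]
side base 1053 circ [ 553.2 -182.8] ptp [0.096 0.089 0.039] z [0.015 0.023 0.037]
t 10.95 tcp [ 0.5669 -0.1856  0.2706] yaw_y -103.2 tilt 5.33 F [-0.  -0.1 -0.3] w 0.503 q6 1.36 | shift mm [0. 0. 0.]
toolz [-0.086  0.035 -0.996]
```

Request:
{"method": "step_arm", "body": {
  "steps": [
    [-27,-34,0,0],
    [-27,-34,0,0],
    [-27,-34,0,0],
    [-27,-34,0,0],
    [-27,-34,0,0],
    [-27,-34,0,0]
  ]
}}

```text
time: 11.55
tool_pos: [0.4494, 0.0542, 0.2785]
tool_rot: [-0.014, 0.991, -0.119, -0.055]
contact_force: [0.9, 1.1, 0.6]
gripper_width: 0.5
```

```bash
python3 -c "
from h import *
go(); zax()
for n in('side','top'):
  im,d=grab_frame(n); np.savez(n+'3.npz',im=im,d=d)
  for k,v in fitstand(n,im,d,(.556,-.183),.008).items(): print(n,k,v)
go(); zax()
a=np.load('side3.npz')['im'][245:345,290:390];b=np.load('top3.npz')['im'][165:265,320:420]
save('placed.png',np.hstack([cv2.resize(a,(400,400),interpolation=3),cv2.resize(b,(400,400),interpolation=3)]))"
```

```text
t 11.55 tcp [0.4494 0.0542 0.2785] yaw_y -103.8 tilt 6.46 F [0.9 1.1 0.6] w 0.5 q6 1.75 | shift mm [0. 0. 0.]
toolz [-0.105  0.04  -0.994]
side base (array([ 553.2, -182.9]), 870, array([0.094, 0.088]))
side posttop ([[0.5429, -0.1895], [0.565, -0.1698]], 122)
side leverline (np.float32(-79.3), array([ 0.5901, -0.1442], dtype=float32), 'ball', [[0.5873, -0.1295, 0.1207]], 'zmin', np.float64(0.085), 115)
side cradle+x (np.float64(4.9), 268)
side yellow (np.float32(-105.1), array([ 0.5511, -0.1869], dtype=float32), 96)
top base (array([ 553.2, -179.4]), 654, array([0.092, 0.096]))
top posttop ([[0.543, -0.1877], [0.565, -0.1687]], 95)
top leverline (np.float32(-79.4), array([ 0.593 , -0.1483], dtype=float32), 'ball', [[0.5854, -0.1241, 0.1205]], 'zmin', np.float64(0.081), 78)
top cradle+x (np.float64(-1.5), 183)
top yellow (np.float32(-100.6), array([ 0.5557, -0.186 ], dtype=float32), 15)
t 11.65 tcp [0.4489 0.0564 0.2793] yaw_y -103.4 tilt 6.42 F [0.5 0.2 0.7] w 0.5 q6 1.74 | shift mm [0. 0. 0.]
toolz [-0.104  0.041 -0.994]
```

View pics/placed.png

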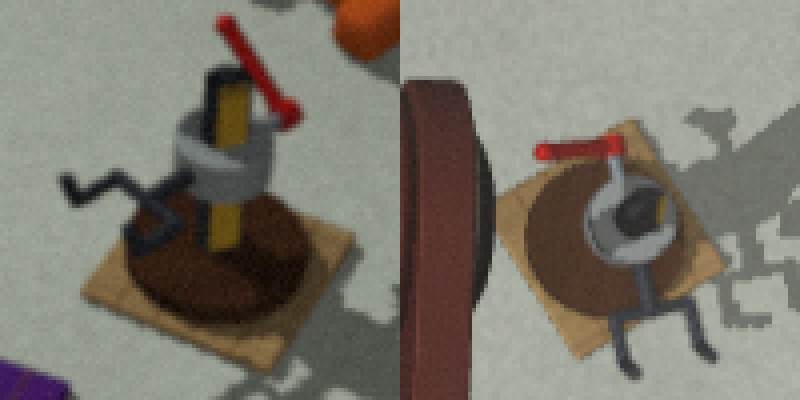

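The picture shows the stand upright on the bamboo coaster and let go, with yellow flat at left crop (232,120), raised red lever, and the cradle opposite. The collar is at about 114° (1.99 rad). The tool has picked up a tilt of about 6°, so I test in free space which moves reduce it.

Request:
{"method": "step_arm", "body": {
  "steps": [
    [0,0,45,0],
    [0,0,45,0],
    [0,0,45,0]
  ]
}}

```text
time: 11.95
tool_pos: [0.4388, 0.0619, 0.1468]
tool_rot: [-0.014, 0.992, -0.115, -0.047]
contact_force: [0.9, -0.3, 0.3]
gripper_width: 0.503
```

```bash
cat > hold.py <<'E'
import sys
from h import *
go(); zax()
for i in range(int(sys.argv[1])): grab_frame('side')
go(); zax()
E
python3 hold.py 4
```

```text
t 11.95 tcp [0.4388 0.0619 0.1468] yaw_y -103.2 tilt 5.65 F [ 0.9 -0.3  0.3] w 0.503 q6 1.75 | shift mm [0. 0. 0.]
toolz [-0.091  0.038 -0.995]
t 12.15 tcp [0.4382 0.0618 0.1478] yaw_y -103.3 tilt 5.87 F [0.2 0.7 1.5] w 0.502 q6 1.75 | shift mm [0. 0. 0.]
toolz [-0.095  0.039 -0.995]
```

Request:
{"method": "step_arm", "body": {
  "steps": [
    [0,0,-45,0]
  ]
}}

```text
time: 12.25
tool_pos: [0.4395, 0.0599, 0.1892]
tool_rot: [-0.014, 0.992, -0.115, -0.054]
contact_force: [1.4, 0.5, -0.3]
gripper_width: 0.499
```

```bash
python3 hold.py 4
```

```text
t 12.25 tcp [0.4395 0.0599 0.1892] yaw_y -103.3 tilt 6.41 F [ 1.4  0.5 -0.3] w 0.499 q6 1.74 | shift mm [0. 0. 0.]
toolz [-0.105  0.039 -0.994]
t 12.45 tcp [0.4457 0.0596 0.1978] yaw_y -103.3 tilt 5.4 F [-0.8  0.4 -0.2] w 0.501 q6 1.74 | shift mm [0. 0. 0.]
toolz [-0.086  0.038 -0.996]
```

Request:
{"method": "step_arm", "body": {
  "steps": [
    [0,0,-45,0]
  ]
}}

```text
time: 12.55
tool_pos: [0.4446, 0.058, 0.2349]
tool_rot: [-0.014, 0.992, -0.115, -0.053]
contact_force: [1.3, 0.8, -0.9]
gripper_width: 0.502
```

```bash
python3 hold.py 4
```

```text
t 12.55 tcp [0.4446 0.058  0.2349] yaw_y -103.3 tilt 6.23 F [ 1.3  0.8 -0.9] w 0.502 q6 1.74 | shift mm [0. 0. 0.]
toolz [-0.101  0.039 -0.994]
t 12.75 tcp [0.451  0.0576 0.2447] yaw_y -103.3 tilt 5.13 F [0.2 0.4 0.2] w 0.498 q6 1.74 | shift mm [0. 0. 0.]
toolz [-0.081  0.038 -0.996]
```

Request:
{"method": "step_arm", "body": {
  "steps": [
    [0,0,-45,0]
  ]
}}

```text
time: 12.85
tool_pos: [0.4495, 0.0561, 0.2803]
tool_rot: [-0.014, 0.992, -0.115, -0.052]
contact_force: [1.4, -0.2, -1.4]
gripper_width: 0.498
```

```bash
python3 hold.py 4
```

```text
t 12.85 tcp [0.4495 0.0561 0.2803] yaw_y -103.3 tilt 6.12 F [ 1.4 -0.2 -1.4] w 0.498 q6 1.74 | shift mm [0. 0. 0.]
toolz [-0.099  0.039 -0.994]
t 13.05 tcp [0.4553 0.0558 0.2906] yaw_y -103.3 tilt 5.0 F [-0.1  0.4 -1.2] w 0.5 q6 1.74 | shift mm [0. 0. 0.]
toolz [-0.079  0.038 -0.996]
```

Fast descents and settled rises both reduce the tilt along the radial direction. I move to azimuth about −22°, where the tilt was made, and ratchet it out high above everything.

Request:
{"method": "step_arm", "body": {
  "steps": [
    [4,45,0,0],
    [4,45,0,0],
    [4,45,0,0],
    [4,45,0,0],
    [4,45,0,0]
  ]
}}

```text
time: 13.55
tool_pos: [0.4218, -0.1692, 0.2779]
tool_rot: [-0.016, 0.993, -0.108, -0.044]
contact_force: [0.5, -0.1, -0.5]
gripper_width: 0.502
```

```bash
python3 hold.py 4
```

```text
t 13.55 tcp [ 0.4218 -0.1692  0.2779] yaw_y -102.5 tilt 5.4 F [ 0.5 -0.1 -0.5] w 0.502 q6 1.25 | shift mm [0. 0. 0.]
toolz [-0.085  0.041 -0.996]
t 13.75 tcp [ 0.4221 -0.1682  0.2779] yaw_y -102.7 tilt 5.46 F [ 0.4  0.3 -0.2] w 0.5 q6 1.25 | shift mm [0. 0. 0.]
toolz [-0.085  0.042 -0.995]
```

Request:
{"method": "step_arm", "body": {
  "steps": [
    [0,0,45,0],
    [0,0,45,0],
    [0,0,45,0]
  ]
}}

```text
time: 14.05
tool_pos: [0.4166, -0.1622, 0.1474]
tool_rot: [-0.013, 0.993, -0.108, -0.037]
contact_force: [2.0, -1.0, -0.3]
gripper_width: 0.503
```

Request:
{"method": "step_arm", "body": {
  "steps": [
    [0,0,-45,0]
  ]
}}

```text
time: 14.15
tool_pos: [0.3982, -0.1493, 0.1596]
tool_rot: [-0.026, 0.992, -0.106, -0.065]
contact_force: [-5.8, 3.5, -12.3]
gripper_width: 0.5
```

```bash
python3 hold.py 3
```

```text
t 14.15 tcp [ 0.3982 -0.1493  0.1596] yaw_y -102.4 tilt 7.98 F [ -5.8   3.5 -12.3] w 0.5 q6 1.25 | shift mm [0. 0. 0.]
toolz [-0.123  0.065 -0.99 ]
t 14.3 tcp [ 0.42   -0.1623  0.1917] yaw_y -102.3 tilt 4.44 F [ 0.9 -0.5  0.8] w 0.501 q6 1.25 | shift mm [0. 0. 0.]
toolz [-0.07   0.034 -0.997]
```

Request:
{"method": "step_arm", "body": {
  "steps": [
    [0,0,-45,0]
  ]
}}

```text
time: 14.4
tool_pos: [0.4217, -0.1619, 0.2327]
tool_rot: [-0.015, 0.994, -0.106, -0.04]
contact_force: [0.9, -0.1, -0.7]
gripper_width: 0.502
```

```bash
python3 hold.py 3
```

```text
t 14.4 tcp [ 0.4217 -0.1619  0.2327] yaw_y -102.2 tilt 4.86 F [ 0.9 -0.1 -0.7] w 0.502 q6 1.25 | shift mm [0. 0. 0.]
toolz [-0.076  0.038 -0.996]
t 14.55 tcp [ 0.4274 -0.1653  0.2437] yaw_y -102.2 tilt 3.65 F [ 0.5 -0.4 -0.4] w 0.501 q6 1.25 | shift mm [0. 0. 0.]
toolz [-0.058  0.027 -0.998]
```

Request:
{"method": "step_arm", "body": {
  "steps": [
    [0,0,-45,0]
  ]
}}

```text
time: 14.65
tool_pos: [0.4271, -0.1643, 0.2793]
tool_rot: [-0.013, 0.994, -0.105, -0.036]
contact_force: [0.1, -0.4, -1.3]
gripper_width: 0.5
```

```bash
python3 hold.py 3
```

```text
t 14.65 tcp [ 0.4271 -0.1643  0.2793] yaw_y -102.1 tilt 4.35 F [ 0.1 -0.4 -1.3] w 0.5 q6 1.26 | shift mm [0. 0. 0.]
toolz [-0.068  0.033 -0.997]
t 14.8 tcp [ 0.4327 -0.1676  0.2917] yaw_y -102.1 tilt 3.01 F [ 0.3  0.4 -0.2] w 0.499 q6 1.26 | shift mm [0. 0. 0.]
toolz [-0.048  0.021 -0.999]
```

Request:
{"method": "step_arm", "body": {
  "steps": [
    [0,0,40,0],
    [0,0,40,0],
    [0,0,30,0]
  ]
}}

```text
time: 15.1
tool_pos: [0.4358, -0.1688, 0.1895]
tool_rot: [-0.003, 0.994, -0.104, -0.013]
contact_force: [0.5, -0.3, 0.2]
gripper_width: 0.502
```

```bash
python3 hold.py 2
```

```text
t 15.1 tcp [ 0.4358 -0.1688  0.1895] yaw_y -102.0 tilt 1.58 F [ 0.5 -0.3  0.2] w 0.502 q6 1.26 | shift mm [0. 0. 0.]
toolz [-0.026  0.009 -1.   ]
t 15.2 tcp [ 0.4332 -0.1673  0.186 ] yaw_y -102.0 tilt 2.12 F [-1.1  1.  -0. ] w 0.5 q6 1.26 | shift mm [0. 0. 0.]
toolz [-0.034  0.014 -0.999]
```

Request:
{"method": "step_arm", "body": {
  "steps": [
    [0,0,-45,0]
  ]
}}

```text
time: 15.3
tool_pos: [0.4317, -0.166, 0.2252]
tool_rot: [-0.008, 0.994, -0.104, -0.024]
contact_force: [1.3, -0.6, 0.3]
gripper_width: 0.502
```

```bash
python3 hold.py 3
```

```text
t 15.3 tcp [ 0.4317 -0.166   0.2252] yaw_y -102.0 tilt 2.85 F [ 1.3 -0.6  0.3] w 0.502 q6 1.26 | shift mm [0. 0. 0.]
toolz [-0.046  0.02  -0.999]
t 15.45 tcp [ 0.4375 -0.1693  0.2365] yaw_y -102.0 tilt 1.59 F [-0.2 -0.1 -0.5] w 0.499 q6 1.26 | shift mm [0. 0. 0.]
toolz [-0.026  0.009 -1.   ]
```

Request:
{"method": "step_arm", "body": {
  "steps": [
    [0,0,-45,0]
  ]
}}

```text
time: 15.55
tool_pos: [0.4349, -0.1674, 0.2731]
tool_rot: [-0.006, 0.994, -0.104, -0.02]
contact_force: [1.0, -0.1, -1.3]
gripper_width: 0.5
```

```bash
python3 hold.py 3
```

```text
t 15.55 tcp [ 0.4349 -0.1674  0.2731] yaw_y -102.0 tilt 2.45 F [ 1.  -0.1 -1.3] w 0.5 q6 1.26 | shift mm [0. 0. 0.]
toolz [-0.039  0.016 -0.999]
t 15.7 tcp [ 0.4407 -0.1707  0.2857] yaw_y -102.0 tilt 1.09 F [ 0.  -0.6  0.7] w 0.499 q6 1.26 | shift mm [0. 0. 0.]
toolz [-0.018  0.004 -1.   ]
```

Request:
{"method": "step_arm", "body": {
  "steps": [
    [0,0,0,-8.5],
    [0,0,0,-8.5],
    [0,0,0,-8.5],
    [0,0,0,-8.5],
    [0,0,0,-8.5],
    [0,0,0,-8.5],
    [0,0,0,-8.5],
    [0,0,0,-8.5]
  ],
  "claw": 100
}}

```text
time: 16.5
tool_pos: [0.4434, -0.1716, 0.2873]
tool_rot: [-0.003, 0.879, 0.478, -0.005]
contact_force: [0.3, 0.0, 0.0]
gripper_width: 1.002
```

Request:
{"method": "step_arm", "body": {
  "steps": [
    [0,0,0,-8.5],
    [0,0,0,-8.5],
    [0,0,0,-8.5],
    [0,0,0,-8.5],
    [0,0,0,-8.5],
    [0,0,0,-8.5],
    [0,0,0,-8.5],
    [0,0,0,-8.5]
  ]
}}

```text
time: 17.3
tool_pos: [0.4453, -0.172, 0.2865]
tool_rot: [-0.004, 0.455, 0.89, -0.002]
contact_force: [0.8, -0.4, -0.3]
gripper_width: 0.997
```

Request:
{"method": "step_arm", "body": {
  "steps": [
    [0,0,0,-8.5],
    [0,0,0,-8.5],
    [0,0,0,-8.5],
    [0,0,0,-8.5],
    [0,0,0,-8.5],
    [0,0,0,-8.5],
    [0,0,0,-8.5],
    [0,0,0,-7]
  ]
}}

```text
time: 18.1
tool_pos: [0.4472, -0.1724, 0.2858]
tool_rot: [-0.003, -0.116, 0.993, -0.001]
contact_force: [0.2, -0.5, 0.0]
gripper_width: 1.001
```

```bash
python3 hold.py 3; python3 -c "
from h import *
go(.5555,-.181,.18)"
```

```text
t 18.1 tcp [ 0.4472 -0.1724  0.2858] yaw_y 103.3 tilt 0.38 F [ 0.2 -0.5  0. ] w 1.001 q6 -2.32 | shift mm [0. 0. 0.]
toolz [-0.006 -0.002 -1.   ]
t 18.25 tcp [ 0.4471 -0.1724  0.2858] yaw_y 102.8 tilt 0.39 F [-0.3 -0.9  0.2] w 0.998 q6 -2.32 | shift mm [0. 0. 0.]
toolz [-0.006 -0.002 -1.   ]
t 18.25 tcp [ 0.4471 -0.1724  0.2858] yaw_y 102.8 tilt 0.39 F [-0.3 -0.9  0.2] w 0.998 q6 -2.32 | shift mm [-104.5  -32.4  105.1]
```

Request:
{"method": "step_arm", "body": {
  "steps": [
    [-25,-8,10,0],
    [-26,-8,25,0],
    [-26,-8,30,0],
    [-26,-8,30,0]
  ]
}}

```text
time: 18.65
tool_pos: [0.5604, -0.1842, 0.1965]
tool_rot: [0.004, -0.105, 0.994, -0.006]
contact_force: [0.3, -0.6, -0.1]
gripper_width: 1.001
```

```bash
python3 hold.py 3; python3 -c "
from h import *
go(.5545,-.181,.13)"
```

```text
t 18.65 tcp [ 0.5604 -0.1842  0.1965] yaw_y 102.0 tilt 0.8 F [ 0.3 -0.6 -0.1] w 1.001 q6 -2.22 | shift mm [0. 0. 0.]
toolz [ 0.009 -0.011 -1.   ]
t 18.8 tcp [ 0.558  -0.1832  0.193 ] yaw_y 102.1 tilt 0.4 F [-0.4 -0.7  0.2] w 1.002 q6 -2.22 | shift mm [0. 0. 0.]
toolz [ 0.001 -0.007 -1.   ]
t 18.8 tcp [ 0.558  -0.1832  0.193 ] yaw_y 102.1 tilt 0.4 F [-0.4 -0.7  0.2] w 1.002 q6 -2.22 | shift mm [ 2.9  3.3 62.9]
```

Request:
{"method": "step_arm", "body": {
  "steps": [
    [2,2,25,1.4],
    [1,1,25,0],
    [0,0,30,0],
    [0,0,25,0]
  ]
}}

```text
time: 19.2
tool_pos: [0.5603, -0.1852, 0.0983]
tool_rot: [0.009, -0.089, 0.996, -0.009]
contact_force: [0.6, 0.7, -0.9]
gripper_width: 0.997
```

```bash
python3 hold.py 3; python3 -c "
from h import *
im,d=grab_frame('side'); np.savez('side4.npz',im=im,d=d); W=pts('side',d); hsv=cv2.cvtColor(im,cv2.COLOR_RGB2HSV)
k=(np.hypot(W[...,0]-.555,W[...,1]+.182)<.075)&(W[...,2]>.135)&(W[...,2]<.17)&(hsv[...,2]<90);P=W[k];print(len(P),np.percentile(P,[1,50,99],axis=0).round(3))
d4=np.where(k)
go(.5545,-.181,.13)
save('hover.png',cv2.resize(im[190:350,260:420],(600,600),interpolation=3))"
```

```text
t 19.2 tcp [ 0.5603 -0.1852  0.0983] yaw_y 100.2 tilt 1.46 F [ 0.6  0.7 -0.9] w 0.997 q6 -2.19 | shift mm [0. 0. 0.]
toolz [ 0.019 -0.017 -1.   ]
t 19.35 tcp [ 0.5594 -0.1847  0.0976] yaw_y 100.3 tilt 1.26 F [-0.2  0.3  1.1] w 0.998 q6 -2.19 | shift mm [0. 0. 0.]
toolz [ 0.016 -0.015 -1.   ]
140 [[ 0.538 -0.24   0.141]
 [ 0.556 -0.144  0.161]
 [ 0.572 -0.138  0.17 ]]
t 19.4 tcp [ 0.5606 -0.1851  0.0992] yaw_y 100.3 tilt 1.42 F [-0.1 -0.2  0.9] w 0.999 q6 -2.19 | shift mm [  4.7   4.6 -31. ]
```

View pics/hover.png

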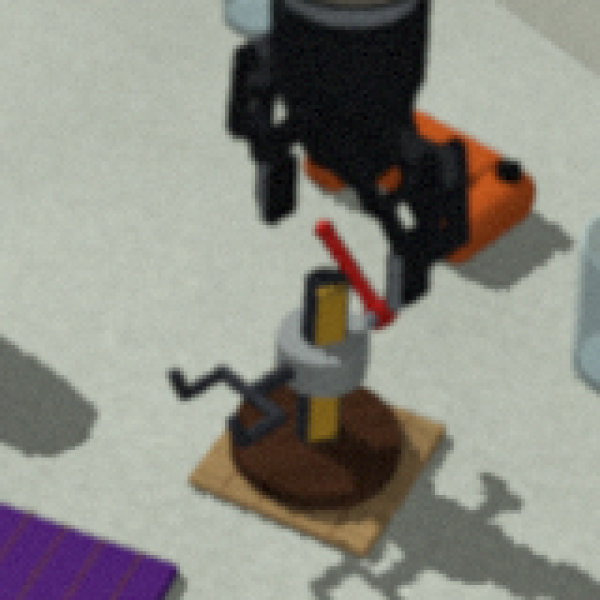

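```bash
python3 -c "
from h import *
z=np.load('side4.npz'); W=pts('side',z['d']); hsv=cv2.cvtColor(z['im'],cv2.COLOR_RGB2HSV)
k=(np.hypot(W[...,0]-.555,W[...,1]+.182)<.085)&(W[...,2]>.136)&(W[...,2]<.19)&(hsv[...,2]<100)&(hsv[...,1]<120)
for s in (W[...,1]>-.18,W[...,1]<-.19):
  P=W[k&s]; print(len(P),np.percentile(P,[2,25,50,75,98],axis=0).round(3).tolist())
"; python3 hold.py 0
```

```text
154 [[0.538, -0.144, 0.151], [0.541, -0.142, 0.161], [0.546, -0.14, 0.171], [0.553, -0.139, 0.181], [0.56, -0.136, 0.188]]
142 [[0.555, -0.24, 0.153], [0.557, -0.238, 0.164], [0.561, -0.234, 0.172], [0.563, -0.232, 0.179], [0.573, -0.227, 0.189]]
t 19.4 tcp [ 0.5606 -0.1851  0.0992] yaw_y 100.3 tilt 1.42 F [-0.1 -0.2  0.9] w 0.999 q6 -2.19 | shift mm [0. 0. 0.]
toolz [ 0.019 -0.016 -1.   ]
t 19.4 tcp [ 0.5606 -0.1851  0.0992] yaw_y 100.3 tilt 1.42 F [-0.1 -0.2  0.9] w 0.999 q6 -2.19 | shift mm [0. 0. 0.]
toolz [ 0.019 -0.016 -1.   ]
```

Request:
{"method": "step_arm", "body": {
  "steps": [
    [2,2.5,15,0],
    [2,2,15,0],
    [1,1,15,0],
    [0,0,10,0]
  ]
}}

```text
time: 19.8
tool_pos: [0.5602, -0.1836, 0.0487]
tool_rot: [0.015, -0.089, 0.996, -0.012]
contact_force: [-0.7, 0.7, -0.3]
gripper_width: 1.001
```

```bash
python3 hold.py 3; python3 -c "
from h import *
go(.556,-.1815,.034)
im,d=grab_frame('side'); W=pts('side',d); hsv=cv2.cvtColor(im,cv2.COLOR_RGB2HSV)
k=(np.hypot(W[...,0]-.555,W[...,1]+.182)<.085)&(W[...,2]>.100)&(W[...,2]<.16)&(hsv[...,2]<100)&(hsv[...,1]<120)&(np.hypot(W[...,0]-.555,W[...,1]+.182)>.03)
for s in (W[...,1]>-.18,W[...,1]<-.19):
  P=W[k&s]; print(len(P),np.percentile(P,[1,25,50,75,98],axis=0).round(3).tolist())
for u in (0,8):
  pass
k=(np.hypot(W[...,0]-.555,W[...,1]+.182)<.03)&(W[...,2]>.136)&(hsv[...,2]<100); print('body',np.sort(W[k][:,2])[:10].round(3))
"
```

```text
t 19.8 tcp [ 0.5602 -0.1836  0.0487] yaw_y 100.2 tilt 2.2 F [-0.7  0.7 -0.3] w 1.001 q6 -2.19 | shift mm [0. 0. 0.]
toolz [ 0.031 -0.022 -0.999]
t 19.95 tcp [ 0.56   -0.1836  0.0488] yaw_y 100.2 tilt 2.13 F [ 0.1 -1.3 -0.3] w 1.001 q6 -2.19 | shift mm [0. 0. 0.]
toolz [ 0.03  -0.022 -0.999]
t 19.95 tcp [ 0.56   -0.1836  0.0488] yaw_y 100.2 tilt 2.13 F [ 0.1 -1.3 -0.3] w 1.001 q6 -2.19 | shift mm [ 4.   3.2 14.7]
274 [[0.532, -0.153, 0.101], [0.538, -0.14, 0.12], [0.544, -0.137, 0.136], [0.552, -0.122, 0.151], [0.561, -0.112, 0.159]]
255 [[0.549, -0.256, 0.106], [0.556, -0.241, 0.124], [0.56, -0.235, 0.146], [0.566, -0.231, 0.154], [0.576, -0.218, 0.159]]
body [0.16  0.161 0.162 0.162 0.162 0.162 0.163 0.163 0.164 0.164]
```

Request:
{"method": "step_arm", "body": {
  "steps": [
    [1,1,8,0],
    [1,1,7,0],
    [0,0,0,0]
  ]
}}

```text
time: 20.3
tool_pos: [0.56, -0.1832, 0.0351]
tool_rot: [0.016, -0.089, 0.996, -0.013]
contact_force: [-0.7, -0.7, 0.5]
gripper_width: 0.997
```

```bash
python3 hold.py 2
```

```text
t 20.3 tcp [ 0.56   -0.1832  0.0351] yaw_y 100.2 tilt 2.39 F [-0.7 -0.7  0.5] w 0.997 q6 -2.19 | shift mm [0. 0. 0.]
toolz [ 0.034 -0.024 -0.999]
t 20.4 tcp [ 0.5606 -0.1835  0.036 ] yaw_y 100.2 tilt 2.46 F [ 0.2 -0.2  0.5] w 1.003 q6 -2.19 | shift mm [0. 0. 0.]
toolz [ 0.036 -0.024 -0.999]
```

Request:
{"method": "step_arm", "body": {
  "steps": [
    [0,0,0,0],
    [0,0,0,0],
    [0,0,0,0],
    [0,0,0,0]
  ],
  "claw": 50
}}

```text
time: 20.8
tool_pos: [0.5613, -0.1826, 0.0377]
tool_rot: [0.017, -0.089, 0.996, -0.013]
contact_force: [0.2, -1.5, -3.4]
gripper_width: 0.564
```

```bash
python3 hold.py 2; python3 -c "
from h import *
basefit('side',(.555,-.18),.012,.05)
im,d=grab_frame('side')
save('cgrip.png',cv2.resize(im[190:350,260:420],(600,600),interpolation=3))"
```

```text
t 20.8 tcp [ 0.5613 -0.1826  0.0377] yaw_y 100.2 tilt 2.44 F [ 0.2 -1.5 -3.4] w 0.564 q6 -2.19 | shift mm [0. 0. 0.]
toolz [ 0.036 -0.022 -0.999]
t 20.9 tcp [ 0.5613 -0.1827  0.0375] yaw_y 100.2 tilt 2.45 F [ 0.9  0.4 -0.1] w 0.561 q6 -2.19 | shift mm [0. 0. 0.]
toolz [ 0.037 -0.022 -0.999]
side base 974 circ [ 555.3 -184.9] ptp [0.096 0.087 0.037] z [0.016 0.023 0.027]
```

View pics/cgrip.png

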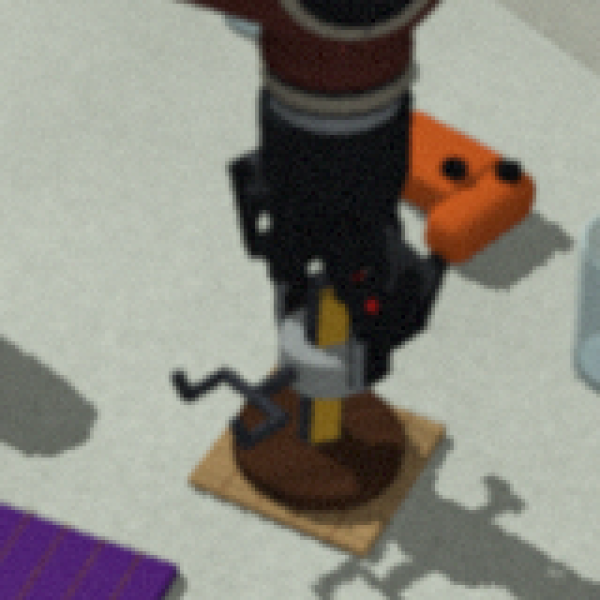

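The picture shows the collar held across its free sides (opening ≈ 48 mm), base flat, lever clear behind the right finger. Now the turn, in parts.

Request:
{"method": "step_arm", "body": {
  "steps": [
    [0,0,0,5],
    [0,0,0,8],
    [0,0,0,8],
    [0,0,0,8],
    [0,0,0,8]
  ]
}}

```text
time: 21.5
tool_pos: [0.5613, -0.1873, 0.038]
tool_rot: [0.022, 0.242, 0.97, -0.011]
contact_force: [-0.7, -3.0, -1.1]
gripper_width: 0.56
```

```bash
python3 -c "
from h import *
go(); zax(); basefit('side',(.555,-.18),.012,.05); go()"
```

```text
t 21.5 tcp [ 0.5613 -0.1873  0.038 ] yaw_y 62.0 tilt 2.81 F [-0.7 -3.  -1.1] w 0.56 q6 -1.52 | shift mm [0. 0. 0.]
toolz [ 0.037 -0.033 -0.999]
side base 1115 circ [ 555. -184.] ptp [0.095 0.095 0.037] z [0.016 0.023 0.027]
t 21.55 tcp [ 0.5613 -0.1872  0.038 ] yaw_y 61.7 tilt 2.8 F [-0.  -0.9 -0.3] w 0.563 q6 -1.51 | shift mm [0. 0. 0.]
```

Base steady, forces small. Continue.

Request:
{"method": "step_arm", "body": {
  "steps": [
    [0,0,0,8],
    [0,0,0,8],
    [0,0,0,8],
    [0,0,0,8],
    [0,0,0,4]
  ]
}}

```text
time: 22.05
tool_pos: [0.5587, -0.1922, 0.0389]
tool_rot: [0.024, 0.535, 0.844, -0.01]
contact_force: [-0.3, -1.5, 0.3]
gripper_width: 0.565
```

```bash
python3 -c "
from h import *
go(); zax(); basefit('side',(.555,-.18),.012,.05); go()"
```

```text
t 22.05 tcp [ 0.5587 -0.1922  0.0389] yaw_y 25.3 tilt 2.98 F [-0.3 -1.5  0.3] w 0.565 q6 -0.87 | shift mm [0. 0. 0.]
toolz [ 0.029 -0.043 -0.999]
side base 1144 circ [ 557.1 -186.5] ptp [0.096 0.096 0.037] z [0.017 0.024 0.028]
t 22.1 tcp [ 0.5587 -0.1922  0.0388] yaw_y 25.2 tilt 2.97 F [-1.2 -2.2  0.3] w 0.561 q6 -0.87 | shift mm [0. 0. 0.]
```

Request:
{"method": "step_arm", "body": {
  "steps": [
    [0,0,0,8],
    [0,0,0,8],
    [0,0,0,8],
    [0,0,0,6]
  ]
}}

```text
time: 22.5
tool_pos: [0.5551, -0.1937, 0.0393]
tool_rot: [0.023, 0.737, 0.675, -0.008]
contact_force: [-1.3, -1.4, 2.7]
gripper_width: 0.56
```

```bash
python3 -c "
from h import *
go(); zax(); basefit('side',(.555,-.18),.012,.05); go()"
```

```text
t 22.5 tcp [ 0.5551 -0.1937  0.0393] yaw_y -5.0 tilt 2.83 F [-1.3 -1.4  2.7] w 0.56 q6 -0.34 | shift mm [0. 0. 0.]
toolz [ 0.019 -0.046 -0.999]
side base 1056 circ [ 555.9 -188.3] ptp [0.094 0.095 0.038] z [0.017 0.025 0.029]
t 22.55 tcp [ 0.5552 -0.1937  0.0393] yaw_y -5.2 tilt 2.83 F [-1.6 -0.6  3.2] w 0.566 q6 -0.34 | shift mm [0. 0. 0.]
```

Request:
{"method": "step_arm", "body": {
  "steps": [
    [0,0,0,5],
    [0,0,0,3.5],
    [0,0,0,0]
  ]
}}

```text
time: 22.85
tool_pos: [0.554, -0.1938, 0.0395]
tool_rot: [0.023, 0.784, 0.621, -0.008]
contact_force: [0.3, 0.1, 0.6]
gripper_width: 0.559
```

```bash
python3 hold.py 2
```

```text
t 22.85 tcp [ 0.554  -0.1938  0.0395] yaw_y -13.2 tilt 2.74 F [0.3 0.1 0.6] w 0.559 q6 -0.2 | shift mm [0. 0. 0.]
toolz [ 0.016 -0.045 -0.999]
t 22.95 tcp [ 0.5541 -0.1938  0.0395] yaw_y -13.2 tilt 2.74 F [-0.5  0.9  1.2] w 0.564 q6 -0.2 | shift mm [0. 0. 0.]
toolz [ 0.016 -0.045 -0.999]
```

Request:
{"method": "step_arm", "body": {
  "steps": [
    [0,0,0,0],
    [0,0,0,0],
    [0,0,0,0],
    [0,0,0,0],
    [0,0,0,0]
  ],
  "claw": 100
}}

```text
time: 23.45
tool_pos: [0.5555, -0.1934, 0.0394]
tool_rot: [0.024, 0.782, 0.623, -0.006]
contact_force: [1.2, -0.0, -0.2]
gripper_width: 1.001
```

```bash
python3 hold.py 1;  python3 -c "
from h import *
go(state()['tool_pos'][0],state()['tool_pos'][1],.27); basefit('side',(.555,-.18),.012,.05)"
```

```text
t 23.45 tcp [ 0.5555 -0.1934  0.0394] yaw_y -12.9 tilt 2.81 F [ 1.2 -0.  -0.2] w 1.001 q6 -0.21 | shift mm [0. 0. 0.]
toolz [ 0.02  -0.045 -0.999]
t 23.5 tcp [ 0.5555 -0.1935  0.0395] yaw_y -12.9 tilt 2.81 F [-0.7 -0.1  0.8] w 1.004 q6 -0.21 | shift mm [0. 0. 0.]
toolz [ 0.02  -0.045 -0.999]
t 23.5 tcp [ 0.5555 -0.1935  0.0395] yaw_y -12.9 tilt 2.81 F [-0.7 -0.1  0.8] w 1.004 q6 -0.21 | shift mm [  -9.1    6.7 -230.3]
side base 1055 circ [ 554.9 -188.6] ptp [0.094 0.096 0.037] z [0.016 0.023 0.027]
```

Request:
{"method": "step_arm", "body": {
  "steps": [
    [-1,1,-20,0],
    [-2,1,-40,0],
    [-2,1,-45,0],
    [-2,1,-45,0],
    [-2,1,-45,0],
    [0,0,-20,0]
  ],
  "claw": 50
}}

```text
time: 24.15
tool_pos: [0.5508, -0.1922, 0.2557]
tool_rot: [0.018, 0.782, 0.623, -0.009]
contact_force: [-0.0, -0.2, 0.7]
gripper_width: 0.504
```

```bash
python3 hold.py 2; python3 -c "
from h import *
go(.45,.06)"
```

```text
t 24.15 tcp [ 0.5508 -0.1922  0.2557] yaw_y -12.9 tilt 2.29 F [-0.  -0.2  0.7] w 0.504 q6 -0.22 | shift mm [0. 0. 0.]
toolz [ 0.008 -0.039 -0.999]
t 24.25 tcp [ 0.5513 -0.1923  0.2554] yaw_y -12.9 tilt 2.34 F [-0.1  0.  -0. ] w 0.503 q6 -0.22 | shift mm [0. 0. 0.]
toolz [ 0.009 -0.04  -0.999]
t 24.25 tcp [ 0.5513 -0.1923  0.2554] yaw_y -12.9 tilt 2.34 F [-0.1  0.  -0. ] w 0.503 q6 -0.22 | shift mm [ 223.2 -154.9  -11. ]
```

Request:
{"method": "step_arm", "body": {
  "steps": [
    [37,-26,0,0],
    [37,-26,0,0],
    [37,-26,0,0],
    [37,-26,0,0],
    [37,-26,0,0],
    [37,-26,0,0]
  ],
  "claw": 0
}}

```text
time: 24.85
tool_pos: [0.4433, 0.0628, 0.2331]
tool_rot: [0.013, 0.785, 0.619, -0.013]
contact_force: [0.9, -0.3, 0.2]
gripper_width: -0.002
```

```bash
python3 - <<'E'
from h import *
go(); zax()
for n in('side','top'):
  im,d=grab_frame(n); np.savez(n+'5.npz',im=im,d=d)
  for k,v in fitstand(n,im,d,(.556,-.187),.008).items(): print(n,k,v)
go(); zax()
a=np.load('side5.npz')['im'][245:345,290:390];b=np.load('top5.npz')['im'][165:265,320:420]
save('turned.png',np.hstack([cv2.resize(a,(400,400),interpolation=3),cv2.resize(b,(400,400),interpolation=3)]))
E
```

```text
t 24.85 tcp [0.4433 0.0628 0.2331] yaw_y -13.4 tilt 2.15 F [ 0.9 -0.3  0.2] w -0.002 q6 0.23 | shift mm [0. 0. 0.]
toolz [-0.004 -0.037 -0.999]
side base (array([ 556. , -188.8]), 933, array([0.095, 0.096]))
side posttop ([[0.5457, -0.1984], [0.5681, -0.178]], 121)
side leverline (np.float32(-10.5), array([ 0.563, -0.238], dtype=float32), 'ball', [[0.5919, -0.2458, 0.1197]], 'zmin', np.float64(0.078), 164)
side cradle+x (np.float64(-98.7), 197)
side yellow (np.float32(-114.3), array([ 0.553 , -0.1948], dtype=float32), 110)
top base (array([ 556.6, -187.3]), 407, array([0.092, 0.088]))
top posttop ([[0.5459, -0.1965], [0.5671, -0.1767]], 97)
top leverline (np.float32(-12.8), array([ 0.5679, -0.234 ], dtype=float32), 'ball', [[0.5883, -0.2384, 0.1202]], 'zmin', np.float64(0.087), 71)
top cradle+x (np.float64(-108.2), 190)
top yellow (np.float32(-114.2), array([ 0.5551, -0.1931], dtype=float32), 13)
t 24.95 tcp [0.4423 0.0653 0.2327] yaw_y -13.0 tilt 2.08 F [ 1.  -0.5  0.1] w -0.0 q6 0.23 | shift mm [0. 0. 0.]
toolz [-0.005 -0.036 -0.999]
```

View pics/turned.png

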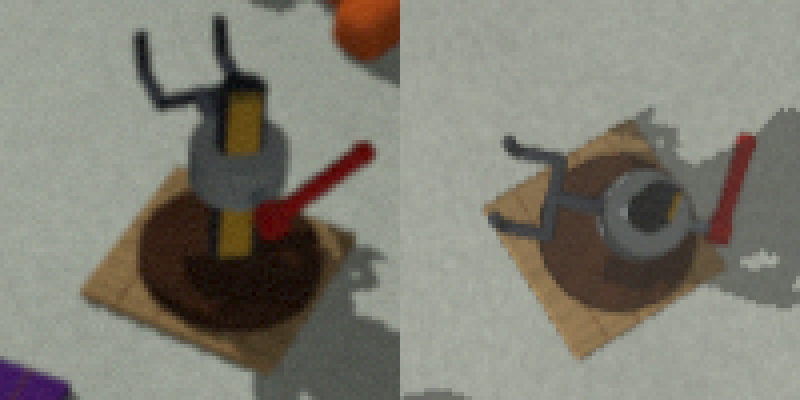

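The collar's screw now points to about −102°, as commanded. The flat however reads about −114° (it was about −103°), so the base seems to have turned with the collar. I measure the flat more carefully against the earlier picture.

```bash
cat > flat.py <<'E'
from h import *
def measure(ims,ds,c,lab):
    im=np.mean([i.astype(np.float32) for i in ims],0).astype(np.uint8)
    hsv=cv2.cvtColor(im,cv2.COLOR_RGB2HSV)
    d=np.median(np.array(ds),0); W=pts("side",d)
    r=np.hypot(W[...,0]-c[0],W[...,1]-c[1])
    k=(r<.02)&(W[...,2]>.03)&(hsv[...,1]>110)&(hsv[...,0]>14)&(hsv[...,0]<36)&(hsv[...,2]>70)
    out=[]
    for lo,hi in((.03,.066),(.100,.128),(.03,.128)):
        kk=k&(W[...,2]>lo)&(W[...,2]<hi); P=W[kk]
        A=np.c_[P[:,0],P[:,2],np.ones(len(P))]   # y = a x + b z + c
        for _ in range(3):
            s=np.linalg.lstsq(A,P[:,1],rcond=None)[0]; e=abs(A@s-P[:,1]); g=e<2.5*np.median(e)+1e-4; A,P=A[g],P[g]
        out.append((len(P),round(float(np.degrees(np.arctan2(-1,s[0]))),1)))
    # fraction: yellow width vs post dark+yellow width on bare part rows
    gray=im.astype(int).sum(2); z=[]
    for zz in np.arange(.104,.122,.002):
        u0,v0=proj("side",[c[0],c[1],zz])[0]; v=int(round(v0)); row=k[v]; us=np.where(row)[0]
        if len(us): z.append((us.min()-u0,us.max()-u0))
    print(lab,"plane fits n,angle:",out,"yellow px edges rel axis",np.round(np.mean(z,0),2))
if __name__=="__main__":
    a=np.load("side3.npz"); measure([a["im"]],[a["d"]],(.5535,-.181),"placed")
    F=[grab_frame("side") for _ in range(5)]
    a=np.load("side5.npz"); measure([a["im"]],[a["d"]],(.556,-.1875),"turned 1")
    measure([f[0] for f in F],[f[1] for f in F],(.556,-.1875),"turned avg")
    for th in(-100,-104,-108,-112,-116):
        t=np.radians(th); n=np.array([np.cos(t),np.sin(t),0]); s=np.array([-n[1],n[0],0]); p0=np.array([.556,-.1875,.113])
        q=proj("side",[p0,p0+.008*n+.00894*s,p0+.008*n-.00894*s]); print(th,(q[1:,0]-q[0,0]).round(2))
E
python3 flat.py
```

```text
placed plane fits n,angle: [(57, -100.6), (68, -101.6), (128, -102.0)] yellow px edges rel axis [-1.15  4.96]
turned 1 plane fits n,angle: [(63, -107.6), (75, -111.7), (154, -110.7)] yellow px edges rel axis [-1.72  5.28]
turned avg plane fits n,angle: [(74, -112.1), (79, -113.3), (164, -112.7)] yellow px edges rel axis [-1.61  5.28]
-100 [ 5.86 -2.53]
-104 [ 5.72 -2.92]
-108 [ 5.55 -3.29]
-112 [ 5.35 -3.65]
-116 [ 5.12 -3.99]
```

```bash
python3 - <<'E'
from h import *
for n in("side","top"):
    z=np.load(n+'5.npz'); W=pts(n,z["d"]); c=np.array([.556,-.1875]); t=np.radians(-102.3)
    q=W[...,:2]-c; X=q[...,0]*np.cos(t)+q[...,1]*np.sin(t); Y=-q[...,0]*np.sin(t)+q[...,1]*np.cos(t)
    k=(X<-.03)&(X>-.1)&(abs(Y)<.06)&(W[...,2]>.05)&(W[...,2]<.16)
    P=np.c_[X[k],Y[k],W[...,2][k]]
    for lo in np.arange(-.1,-.03,.01):
        for s in(-1,1):
            p=P[(P[:,0]>=lo)&(P[:,0]<lo+.01)&(P[:,1]*s>0.008)]
            if len(p): print(n,lo.round(2),s,len(p),"y",np.percentile(p[:,1],[5,50,95]).round(3),"z",np.percentile(p[:,2],[5,50,95]).round(3))
go(.516,-.115,.13)
E
```

```text
side -0.09 -1 19 y [-0.024 -0.022 -0.018] z [0.092 0.1   0.106]
side -0.09 1 14 y [0.02  0.022 0.025] z [0.092 0.103 0.106]
side -0.08 -1 25 y [-0.024 -0.021 -0.017] z [0.084 0.09  0.1  ]
side -0.08 1 29 y [0.02  0.023 0.026] z [0.085 0.092 0.103]
side -0.07 -1 11 y [-0.025 -0.022 -0.018] z [0.086 0.088 0.09 ]
side -0.07 1 13 y [0.02  0.022 0.027] z [0.086 0.089 0.091]
side -0.06 -1 28 y [-0.024 -0.018 -0.008] z [0.084 0.088 0.09 ]
side -0.06 1 5 y [0.009 0.009 0.011] z [0.085 0.087 0.09 ]
side -0.05 -1 10 y [-0.023 -0.018 -0.013] z [0.084 0.087 0.09 ]
side -0.05 1 1 y [0.01 0.01 0.01] z [0.086 0.086 0.086]
top -0.09 -1 13 y [-0.024 -0.022 -0.018] z [0.098 0.103 0.107]
top -0.09 1 15 y [0.019 0.022 0.027] z [0.097 0.103 0.105]
top -0.08 -1 13 y [-0.024 -0.022 -0.019] z [0.083 0.086 0.093]
top -0.08 1 13 y [0.02  0.022 0.026] z [0.083 0.088 0.095]
top -0.07 -1 16 y [-0.025 -0.022 -0.018] z [0.084 0.086 0.09 ]
top -0.07 1 16 y [0.019 0.023 0.026] z [0.083 0.086 0.088]
top -0.06 -1 27 y [-0.024 -0.018 -0.009] z [0.083 0.087 0.09 ]
top -0.06 1 29 y [0.009 0.02  0.026] z [0.082 0.085 0.088]
top -0.05 -1 5 y [-0.02  -0.016 -0.01 ] z [0.082 0.085 0.086]
top -0.05 1 7 y [0.01  0.019 0.025] z [0.084 0.085 0.088]
t 25.2 tcp [0.4452 0.0605 0.2347] yaw_y -13.5 tilt 2.17 F [0.4 0.7 0.6] w -0.0 q6 0.23 | shift mm [-150.1  109.1  111.1]
```

Collar direction is confirmed at −102.3° (prongs symmetric), so about 11° clockwise remains. I will nudge the cradle's prong in +x with the closed fingers, which does not lift the base.

Request:
{"method": "step_arm", "body": {
  "steps": [
    [-29,20,5,0],
    [-29,21,15,0],
    [-29,21,20,0],
    [-29,21,20,0],
    [-29,21,20,0]
  ]
}}

```text
time: 25.7
tool_pos: [0.5173, -0.1173, 0.1624]
tool_rot: [0.017, 0.786, 0.617, -0.009]
contact_force: [0.9, 1.4, 0.6]
gripper_width: -0.002
```

```bash
python3 hold.py 3; python3 -c "
from h import *
go(.522,-.109,.040)"
```

```text
t 25.7 tcp [ 0.5173 -0.1173  0.1624] yaw_y -13.7 tilt 2.22 F [0.9 1.4 0.6] w -0.002 q6 -0.1 | shift mm [0. 0. 0.]
toolz [ 0.006 -0.038 -0.999]
t 25.85 tcp [ 0.5158 -0.117   0.1606] yaw_y -13.9 tilt 2.09 F [ 0.4 -0.6 -0.8] w 0.003 q6 -0.1 | shift mm [0. 0. 0.]
toolz [ 0.001 -0.037 -0.999]
t 25.85 tcp [ 0.5158 -0.117   0.1606] yaw_y -13.9 tilt 2.09 F [ 0.4 -0.6 -0.8] w 0.003 q6 -0.1 | shift mm [ 13.5   3.  120.2]
```

Request:
{"method": "step_arm", "body": {
  "steps": [
    [4,1,30,0],
    [4,1,35,0],
    [3,1,30,0],
    [2,0,22,0]
  ]
}}

```text
time: 26.25
tool_pos: [0.528, -0.1133, 0.0476]
tool_rot: [0.02, 0.789, 0.614, -0.007]
contact_force: [-0.4, -1.0, -0.8]
gripper_width: 0.003
```

```bash
python3 hold.py 3; python3 - <<'E'
from h import *
go(.55,-.109,.040)
im,d=grab_frame("side"); W=pts("side",d); hsv=cv2.cvtColor(im,cv2.COLOR_RGB2HSV)
k=(W[...,0]>.48)&(W[...,0]<.58)&(abs(W[...,1]+.109)<.04)&(W[...,2]>.06)&(W[...,2]<.16)&(hsv[...,2]<90)
for lo in(.06,.07,.08,.09,.1,.12,.14):
    P=W[k&(W[...,2]>=lo)&(W[...,2]<lo+.01)]
    if len(P):print(lo,len(P),np.percentile(P,[3,50,97],axis=0).round(3).tolist())
E
```

```text
t 26.25 tcp [ 0.528  -0.1133  0.0476] yaw_y -14.2 tilt 2.46 F [-0.4 -1.  -0.8] w 0.003 q6 -0.07 | shift mm [0. 0. 0.]
toolz [ 0.015 -0.04  -0.999]
t 26.4 tcp [ 0.5272 -0.113   0.0478] yaw_y -14.2 tilt 2.38 F [-0.3  0.5  0.7] w -0.002 q6 -0.07 | shift mm [0. 0. 0.]
toolz [ 0.012 -0.04  -0.999]
t 26.4 tcp [ 0.5272 -0.113   0.0478] yaw_y -14.2 tilt 2.38 F [-0.3  0.5  0.7] w -0.002 q6 -0.07 | shift mm [ 9.7 20.9  8. ]
0.08 73 [[0.545, -0.147, 0.084], [0.554, -0.136, 0.088], [0.576, -0.107, 0.09]]
0.09 56 [[0.514, -0.144, 0.09], [0.534, -0.119, 0.096], [0.568, -0.102, 0.1]]
0.1 61 [[0.513, -0.124, 0.1], [0.525, -0.119, 0.105], [0.554, -0.099, 0.109]]
0.12 49 [[0.509, -0.124, 0.121], [0.522, -0.119, 0.125], [0.541, -0.11, 0.129]]
0.14 151 [[0.487, -0.13, 0.14], [0.531, -0.116, 0.144], [0.561, -0.095, 0.149]]
```

Request:
{"method": "step_arm", "body": {
  "steps": [
    [1,-2,9,0],
    [1,-1,9,0]
  ]
}}

```text
time: 26.65
tool_pos: [0.5303, -0.1129, 0.0361]
tool_rot: [0.025, 0.789, 0.614, -0.004]
contact_force: [-0.1, -0.3, -0.6]
gripper_width: -0.001
```

```bash
python3 hold.py 2; cat > fin.py <<'E'
from h import *
im,d=grab_frame("side"); W=pts("side",d); hsv=cv2.cvtColor(im,cv2.COLOR_RGB2HSV)
c=np.array([.556,-.1875])
k=(W[...,0]>.48)&(W[...,0]<.58)&(abs(W[...,1]+.109)<.04)&(W[...,2]>.05)&(W[...,2]<.16)&(hsv[...,2]<90)
for lo in(.06,.07,.08,.09,.1,.12):
    P=W[k&(W[...,2]>=lo)&(W[...,2]<lo+.01)]
    if len(P):print(lo,len(P),np.percentile(P,[3,50,97],axis=0).round(3).tolist())
k=(np.hypot(*(W[...,:2]-c).transpose(2,0,1))<.09)&(W[...,2]>.04)&(hsv[...,1]>150)&((hsv[...,0]<6)|(hsv[...,0]>172)); P=W[k]
v=cv2.fitLine(np.float32(P[:,:2]),cv2.DIST_HUBER,0,1e-4,1e-4).ravel(); print("lever line",np.degrees(np.arctan2(v[1],v[0])).round(1),len(P))
E
python3 fin.py
```

```text
t 26.65 tcp [ 0.5303 -0.1129  0.0361] yaw_y -14.2 tilt 2.89 F [-0.1 -0.3 -0.6] w -0.001 q6 -0.06 | shift mm [0. 0. 0.]
toolz [ 0.025 -0.044 -0.999]
t 26.75 tcp [ 0.5291 -0.1124  0.0347] yaw_y -14.2 tilt 2.75 F [0.1 0.6 0.3] w -0.002 q6 -0.06 | shift mm [0. 0. 0.]
toolz [ 0.022 -0.043 -0.999]
0.07 8 [[0.518, -0.12, 0.076], [0.524, -0.119, 0.079], [0.535, -0.112, 0.08]]
0.08 103 [[0.516, -0.146, 0.081], [0.548, -0.124, 0.087], [0.573, -0.107, 0.09]]
0.09 74 [[0.513, -0.141, 0.09], [0.528, -0.118, 0.095], [0.567, -0.105, 0.099]]
0.1 44 [[0.512, -0.122, 0.1], [0.524, -0.118, 0.105], [0.537, -0.109, 0.11]]
0.12 177 [[0.494, -0.127, 0.121], [0.526, -0.114, 0.126], [0.558, -0.094, 0.13]]
lever line -61.5 378
```

Request:
{"method": "step_arm", "body": {
  "steps": [
    [0,2,6,0],
    [0,6,0,0],
    [0,6,0,0],
    [0,5,0,0]
  ]
}}

```text
time: 27.2
tool_pos: [0.5481, -0.1166, 0.0291]
tool_rot: [0.022, 0.789, 0.614, -0.005]
contact_force: [-1.0, 2.8, -0.5]
gripper_width: -0.002
```

```bash
python3 hold.py 2; sed -i 's/(W\[...,2\]>.04)&(hsv/(W[...,2]>.04)\&(W[...,2]<.128)\&(hsv/' fin.py; python3 fin.py; python3 -c "
from h import *
basefit('side',(.555,-.185),.012,.05)"
```

```text
t 27.2 tcp [ 0.5481 -0.1166  0.0291] yaw_y -14.2 tilt 2.59 F [-1.   2.8 -0.5] w -0.002 q6 -0.06 | shift mm [0. 0. 0.]
toolz [ 0.02  -0.041 -0.999]
t 27.3 tcp [ 0.5487 -0.1171  0.0294] yaw_y -14.2 tilt 2.69 F [-0.3  0.4  0.7] w -0.001 q6 -0.06 | shift mm [0. 0. 0.]
toolz [ 0.021 -0.042 -0.999]
0.07 28 [[0.535, -0.126, 0.071], [0.543, -0.123, 0.078], [0.558, -0.115, 0.08]]
0.08 100 [[0.534, -0.143, 0.081], [0.558, -0.125, 0.087], [0.574, -0.111, 0.09]]
0.09 55 [[0.532, -0.126, 0.09], [0.543, -0.123, 0.095], [0.562, -0.111, 0.1]]
0.1 40 [[0.531, -0.127, 0.101], [0.546, -0.123, 0.105], [0.562, -0.116, 0.11]]
0.12 150 [[0.51, -0.134, 0.12], [0.549, -0.12, 0.124], [0.578, -0.098, 0.129]]
lever line -22.2 169
side base 1073 circ [ 557.2 -190.3] ptp [0.095 0.095 0.038] z [0.016 0.023 0.026]
```

Request:
{"method": "step_arm", "body": {
  "steps": [
    [0,-8,0,0],
    [0,-8,0,0],
    [0,0,-10,0]
  ]
}}

```text
time: 27.7
tool_pos: [0.5306, -0.113, 0.0382]
tool_rot: [0.023, 0.789, 0.614, -0.005]
contact_force: [-0.4, 0.4, -0.1]
gripper_width: -0.003
```

```bash
python3 - <<'E'
from flat import *
go()
F=[grab_frame("side") for _ in range(5)]
c=(.557,-.189)
measure([f[0] for f in F],[f[1] for f in F],c,"now")
im,d=F[0]; np.savez("side6.npz",im=im,d=d)
for k,v in fitstand("side",im,d,c,.008).items(): print(k,v)
im,d=grab_frame("top")
for k,v in fitstand("top",im,d,c,.008).items(): print("top",k,v)
W=pts("top",d); hsv=cv2.cvtColor(im,cv2.COLOR_RGB2HSV)
for F0 in F[:3]:
    W=pts("side",F0[1]); hsv=cv2.cvtColor(F0[0],cv2.COLOR_RGB2HSV)
    k=(np.hypot(W[...,0]-c[0],W[...,1]-c[1])<.09)&(W[...,2]>.06)&(W[...,2]<.128)&(hsv[...,1]>150)&((hsv[...,0]<6)|(hsv[...,0]>172)); P=W[k]
    v=cv2.fitLine(np.float32(P[:,:2]),cv2.DIST_HUBER,0,1e-4,1e-4).ravel(); print("lever",np.degrees(np.arctan2(v[1],v[0])).round(1))
go()
E
```

```text
t 27.7 tcp [ 0.5306 -0.113   0.0382] yaw_y -14.2 tilt 2.72 F [-0.4  0.4 -0.1] w -0.003 q6 -0.06 | shift mm [0. 0. 0.]
now plane fits n,angle: [(40, -120.9), (83, -116.8), (137, -117.2)] yellow px edges rel axis [-2.02  5.2 ]
base (array([ 557.2, -189.6]), 992, array([0.096, 0.096]))
posttop ([[0.5475, -0.1985], [0.5691, -0.1773]], 120)
leverline (np.float32(-66.6), array([ 0.5362, -0.197 ], dtype=float32), 'ball', [[0.4825, -0.1437, 0.4091]], 'zmin', np.float64(0.076), 386)
cradle+x (np.float64(-50.3), 4133)
yellow (np.float32(-119.7), array([ 0.5529, -0.1933], dtype=float32), 109)Traceback (most recent call last):
  File "<stdin>", line 9, in <module>
  File "h.py", line 21, in fitstand
    k=(r<.035)&(Z>.115)&(Z<.13); P=W[k][:,:2]; out["posttop"]=(np.percentile(P,[3,97],0).round(4).tolist(),len(P))
                                                               ~~~~~~~~~~~~~^^^^^^^^^^^^
    return _quantile_unchecked(
        a, q, axis, out, overwrite_input, method, keepdims, weights)
    return _ureduce(a,
                    func=_quantile_ureduce_func,
    ...<5 lines>...
                    overwrite_input=overwrite_input,
                    method=method)
    r = func(a, **kwargs)
    result = _quantile(arr,
                       quantiles=q,
    ...<2 lines>...
                       out=out,
                       weights=wgt)
    slices_having_nans = np.isnan(arr[-1, ...])
                                  ~~~^^^^^^^^^
IndexError: index -1 is out of bounds for axis 0 with size 0
```

Request:
{"method": "step_arm", "body": {
  "steps": [
    [0,-4,-30,0],
    [0,0,-45,0],
    [0,0,-45,0],
    [0,0,-45,0],
    [40,-20,-20,0],
    [40,-20,0,0],
    [40,-20,0,0]
  ]
}}

```text
time: 28.7
tool_pos: [0.4962, 0.0263, 0.2247]
tool_rot: [0.023, 0.792, 0.61, -0.004]
contact_force: [0.5, -0.0, 0.5]
gripper_width: -0.002
```

```bash
cat > meas.py <<'E'
from flat import *
def lev(n,im,d,c,t0):
    W=pts(n,d); hsv=cv2.cvtColor(im,cv2.COLOR_RGB2HSV)
    k=(np.hypot(W[...,0]-c[0],W[...,1]-c[1])<.09)&(W[...,2]>.05)&(W[...,2]<.128)&(hsv[...,1]>150)&((hsv[...,0]<6)|(hsv[...,0]>172)); P=W[k]
    v=cv2.fitLine(np.float32(P[:,:2]),cv2.DIST_HUBER,0,1e-4,1e-4).ravel(); a=np.degrees(np.arctan2(v[1],v[0]))
    t=np.radians(t0); q=W[...,:2]-np.array(c); X=q[...,0]*np.cos(t)+q[...,1]*np.sin(t); Y=-q[...,0]*np.sin(t)+q[...,1]*np.cos(t)
    k=(X<-.068)&(X>-.092)&(abs(Y)<.045)&(W[...,2]>.075)&(W[...,2]<.115)
    x,y=X[k],Y[k]; m=(np.median(y[y>0])+np.median(y[y<0]))/2; xm=np.median(x)
    vv=W[...,2][(X>.035)&(X<.055)&(abs(Y)<.075)&(hsv[...,1]>150)]
    print(n,"lever line",a.round(1),"cradle collar angle",(t0+np.degrees(m/xm)).round(1),"prongs y",np.median(y[y>0]).round(4),np.median(y[y<0]).round(4),len(x))
def run(c,t0):
    go(); zax()
    F=[grab_frame("side") for _ in range(4)]; G=[grab_frame("top") for _ in range(2)]
    measure([f[0] for f in F],[f[1] for f in F],c,"now")
    for n,L in(("side",F),("top",G)):
        d=np.median([f[1] for f in L],0); im=np.mean([f[0].astype(float) for f in L],0).astype(np.uint8); lev(n,im,d,c,t0)
        for k,v in fitstand(n,im,d,c,.008).items():
            if k in("base","posttop","yellow"): print(n,k,v)
        np.savez(n+"7.npz",im=im,d=d)
if __name__=="__main__": run((.557,-.1885),-113.)
E
python3 meas.py
```

```text
t 28.7 tcp [0.4962 0.0263 0.2247] yaw_y -14.8 tilt 2.7 F [ 0.5 -0.   0.5] w -0.002 q6 0.19 | shift mm [0. 0. 0.]
toolz [ 0.022 -0.042 -0.999]
now plane fits n,angle: [(46, -115.1), (87, -115.1), (139, -115.2)] yellow px edges rel axis [-1.66  5.34]
side lever line -22.1 cradle collar angle -114.3 prongs y 0.0242 -0.0205 96
side base (array([ 557.7, -189.2]), 993, array([0.094, 0.094]))
side posttop ([[0.5478, -0.1987], [0.5694, -0.1782]], 124)
side yellow (np.float32(-118.5), array([ 0.5532, -0.1936], dtype=float32), 104)
top lever line -23.2 cradle collar angle -113.7 prongs y 0.0226 -0.0206 70
top base (array([ 558.7, -187.4]), 592, array([0.093, 0.091]))
top posttop ([[0.5473, -0.197], [0.5692, -0.1774]], 92)
top yellow (np.float32(-119.7), array([ 0.5546, -0.1925], dtype=float32), 14)
```

Flat ≈ −116.5°, collar ≈ −113.3°: about +3° (0.055 rad) off, inside the band. One more small nudge of about 4 mm at the prong should centre it.

```bash
python3 -c "
from h import *
go(.528,-.113,.10); go(.528,-.113,.031)"
```

```text
t 29.0 tcp [0.4959 0.0246 0.2227] yaw_y -14.7 tilt 2.63 F [-0.1 -0.  -0.8] w 0.003 q6 0.18 | shift mm [-120.3   62.5  129. ]
t 29.0 tcp [0.4959 0.0246 0.2227] yaw_y -14.7 tilt 2.63 F [-0.1 -0.  -0.8] w 0.003 q6 0.18 | shift mm [-117.8   60.6  197.9]
```

Request:
{"method": "step_arm", "body": {
  "steps": [
    [-40,20,0,0],
    [-40,20,10,0],
    [-40,20,20,0],
    [0,0,40,0],
    [0,0,35,0],
    [0,0,0,0]
  ]
}}

```text
time: 29.6
tool_pos: [0.5269, -0.1253, 0.1212]
tool_rot: [0.023, 0.795, 0.606, -0.006]
contact_force: [-0.5, 1.5, -0.2]
gripper_width: -0.003
```

```bash
python3 hold.py 1; python3 -c "
from h import *
go(.526,-.113,.031)"
```

```text
t 29.6 tcp [ 0.5269 -0.1253  0.1212] yaw_y -15.4 tilt 2.75 F [-0.5  1.5 -0.2] w -0.003 q6 -0.07 | shift mm [0. 0. 0.]
toolz [ 0.019 -0.044 -0.999]
t 29.65 tcp [ 0.5284 -0.1256  0.1239] yaw_y -15.4 tilt 2.92 F [ 0.3 -0.7  0.1] w -0.0 q6 -0.07 | shift mm [0. 0. 0.]
toolz [ 0.023 -0.046 -0.999]
t 29.65 tcp [ 0.5284 -0.1256  0.1239] yaw_y -15.4 tilt 2.92 F [ 0.3 -0.7  0.1] w -0.0 q6 -0.07 | shift mm [15.  -8.8 92.2]
```

Request:
{"method": "step_arm", "body": {
  "steps": [
    [6,-5,25,0],
    [5,-4,25,0],
    [4,-3,25,0],
    [2,-2,17,0]
  ]
}}

```text
time: 30.05
tool_pos: [0.5306, -0.1148, 0.0415]
tool_rot: [0.033, 0.796, 0.604, 0.001]
contact_force: [0.2, 0.2, -0.9]
gripper_width: -0.003
```

```bash
python3 hold.py 2; python3 fin.py; python3 -c "
from h import *
go(.5525,-.118,.031)"
```

```text
t 30.05 tcp [ 0.5306 -0.1148  0.0415] yaw_y -15.6 tilt 3.84 F [ 0.2  0.2 -0.9] w -0.003 q6 -0.04 | shift mm [0. 0. 0.]
toolz [ 0.042 -0.052 -0.998]
t 30.15 tcp [ 0.5294 -0.1143  0.0404] yaw_y -15.6 tilt 3.68 F [ 0.1 -0.4  0.5] w -0.001 q6 -0.04 | shift mm [0. 0. 0.]
toolz [ 0.038 -0.051 -0.998]
0.08 70 [[0.517, -0.143, 0.084], [0.563, -0.128, 0.087], [0.575, -0.11, 0.09]]
0.09 69 [[0.513, -0.128, 0.09], [0.53, -0.12, 0.095], [0.572, -0.107, 0.1]]
0.1 52 [[0.511, -0.123, 0.1], [0.523, -0.119, 0.104], [0.574, -0.105, 0.109]]
0.12 112 [[0.495, -0.128, 0.12], [0.526, -0.119, 0.126], [0.549, -0.099, 0.13]]
lever line -23.1 163
t 30.2 tcp [ 0.5304 -0.1147  0.0419] yaw_y -15.6 tilt 3.8 F [0.1 0.1 0.6] w -0.002 q6 -0.04 | shift mm [ 3.3 21.5 11.9]
```

Request:
{"method": "step_arm", "body": {
  "steps": [
    [1,0,7,0],
    [1,1,6,0],
    [0,6,0,0],
    [0,5,0,0],
    [0,5,0,0],
    [0,3,0,0]
  ]
}}

```text
time: 30.8
tool_pos: [0.5566, -0.1205, 0.0362]
tool_rot: [0.036, 0.796, 0.604, 0.003]
contact_force: [-0.9, 2.2, 1.0]
gripper_width: 0.001
```

```bash
python3 hold.py 2; python3 fin.py | tail -1; python3 -c "
from h import *
go(.553,-.118,.031)"
```

```text
t 30.8 tcp [ 0.5566 -0.1205  0.0362] yaw_y -15.6 tilt 4.2 F [-0.9  2.2  1. ] w 0.001 q6 -0.03 | shift mm [0. 0. 0.]
toolz [ 0.049 -0.054 -0.997]
t 30.9 tcp [ 0.5567 -0.1207  0.0362] yaw_y -15.6 tilt 4.25 F [ 0.3  0.4 -0.1] w 0.003 q6 -0.03 | shift mm [0. 0. 0.]
toolz [ 0.05  -0.055 -0.997]
lever line -27.3 167
t 30.95 tcp [ 0.5566 -0.1208  0.0362] yaw_y -15.6 tilt 4.27 F [ 0.4 -0.6 -0.2] w 0.005 q6 -0.03 | shift mm [ 1.9 -4.6  4.8]
```

Request:
{"method": "step_arm", "body": {
  "steps": [
    [0,-8,0,0],
    [0,-10,0,0],
    [0,-4,-30,0],
    [0,0,-45,0],
    [0,0,-45,0],
    [20,-10,-40,0],
    [40,-20,0,0],
    [40,-20,0,0]
  ]
}}

```text
time: 31.75
tool_pos: [0.4999, 0.0037, 0.1923]
tool_rot: [0.037, 0.799, 0.6, 0.003]
contact_force: [0.6, 0.0, -0.5]
gripper_width: -0.002
```

```bash
sed -i 's/-113\.)$/-117.)/' meas.py; python3 meas.py
```

```text
t 31.75 tcp [0.4999 0.0037 0.1923] yaw_y -16.1 tilt 4.31 F [ 0.6  0.  -0.5] w -0.002 q6 0.18 | shift mm [0. 0. 0.]
toolz [ 0.05  -0.056 -0.997]
now plane fits n,angle: [(30, -120.4), (88, -121.6), (123, -120.9)] yellow px edges rel axis [-1.43  6.01]
side lever line -26.1 cradle collar angle -120.5 prongs y 0.0269 -0.0172 95
side base (array([ 559.3, -189.4]), 1004, array([0.093, 0.095]))
side posttop ([[0.5498, -0.2], [0.5713, -0.1785]], 124)
side yellow (np.float32(-122.8), array([ 0.5561, -0.1947], dtype=float32), 110)
top lever line -28.5 cradle collar angle -120.8 prongs y 0.0257 -0.0157 39
top base (array([ 560.8, -188.2]), 607, array([0.093, 0.092]))
top posttop ([[0.5497, -0.1979], [0.5713, -0.1777]], 95)
top yellow (np.float32(-125.4), array([ 0.5581, -0.1938], dtype=float32), 15)
```

```bash
python3 - <<'E'
from h import *
F=[grab_frame("side") for _ in range(8)]
d=np.mean([f[1] for f in F],0); im=np.mean([f[0].astype(float) for f in F],0).astype(np.uint8); np.savez("side8.npz",im=im,d=d)
def go2(im,d,c,lab):
    W=pts("side",d); hsv=cv2.cvtColor(im,cv2.COLOR_RGB2HSV); r=np.hypot(W[...,0]-c[0],W[...,1]-c[1])
    k=((r<.02)&(W[...,2]>.03)&(W[...,2]<.126)&(hsv[...,1]>100)&(hsv[...,0]>14)&(hsv[...,0]<36)).astype(np.uint8)
    for e in(0,1):
        kk=cv2.erode(k,np.ones((1,3),np.uint8),iterations=e)>0; P=W[kk]
        # vertical plane: total least squares in xy
        q=P[:,:2]-np.median(P[:,:2],0); g=np.hypot(*q.T)<.02; q=q[g]-q[g].mean(0); u,s,vt=np.linalg.svd(q,full_matrices=False); n=vt[1]; n=n if n[1]<0 else -n
        A=np.c_[P[:,0],P[:,2],np.ones(len(P))]; sl=np.linalg.lstsq(A,P[:,1],rcond=None)[0]
        print(lab,"flat erode",e,len(q),"tls",np.degrees(np.arctan2(n[1],n[0])).round(1),"lsq",np.degrees(np.arctan2(-1,sl[0])).round(1),"std along/across mm",(s/np.sqrt(len(q))*1e3).round(2),"ctr",np.median(P[:,:2],0).round(4))
    k=((r<.09)&(W[...,2]>.05)&(W[...,2]<.128)&(hsv[...,1]>150)&((hsv[...,0]<6)|(hsv[...,0]>172))).astype(np.uint8)
    for e in(0,1):
        P=W[cv2.erode(k,np.ones((3,3),np.uint8),iterations=e)>0]; v=cv2.fitLine(np.float32(P[:,:2]),cv2.DIST_HUBER,0,1e-4,1e-4).ravel(); print("   lever",len(P),np.degrees(np.arctan2(v[1],v[0])).round(1))
go2(im,d,(.5585,-.189),"now")
a=np.load("side3.npz"); go2(a["im"],a["d"],(.5535,-.181),"placed(-103.2; lever?)")
a=np.load("side5.npz"); go2(a["im"],a["d"],(.556,-.1875),"turned")
a=np.load("side7.npz"); go2(a["im"],a["d"],(.5585,-.189),"same as now")
b=np.load("top7.npz")["im"][160:270,310:430]; s=im[240:350,290:390]
save("rel.png",np.hstack([cv2.resize(s,(400,440),interpolation=3),cv2.resize(b,(400,440),interpolation=3)]))
E
```

```text
now flat erode 0 146 tls -121.3 lsq -121.4 std along/across mm [5.34 0.57] ctr [ 0.5549 -0.1948]
now flat erode 1 91 tls -119.1 lsq -119.5 std along/across mm [4.24 0.48] ctr [ 0.5554 -0.1949]
   lever 157 -26.6
   lever 44 -27.4
placed(-103.2; lever?) flat erode 0 178 tls -103.5 lsq -102.6 std along/across mm [5.33 1.31] ctr [ 0.5521 -0.1877]
placed(-103.2; lever?) flat erode 1 128 tls -101.1 lsq -99.7 std along/across mm [4.22 1.32] ctr [ 0.5523 -0.1877]
   lever 112 -79.0
   lever 20 -77.9
turned flat erode 0 190 tls -113.7 lsq -112.4 std along/across mm [5.33 1.25] ctr [ 0.5541 -0.1955]
turned flat erode 1 142 tls -113.8 lsq -111.4 std along/across mm [4.17 1.3 ] ctr [ 0.5541 -0.1954]
   lever 164 -10.5
   lever 59 -10.9
same as now flat erode 0 154 tls -122.6 lsq -122.3 std along/across mm [5.35 0.74] ctr [ 0.5554 -0.1948]
same as now flat erode 1 109 tls -120.6 lsq -120.3 std along/across mm [4.35 0.69] ctr [ 0.5556 -0.1952]
   lever 163 -26.1
   lever 69 -26.5
```

View pics/rel.png

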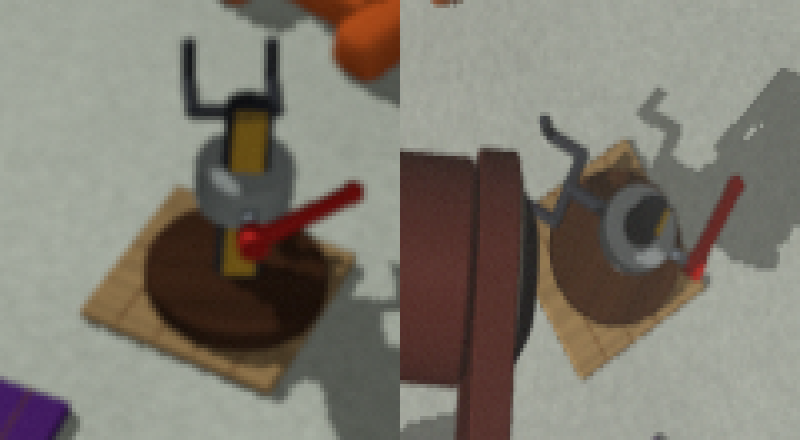

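Averaged measurement: flat −120.5°, collar −117°, so about +0.06 rad, inside the ±0.12 band. The crop shows screw and flat both facing the side camera, with the lever still raised (left crop, ball (355,190), hub (250,240)). I go above the ball next.

```bash
python3 -c "
from h import *
a=np.load('side8.npz'); W=pts('side',a['d']); hsv=cv2.cvtColor(a['im'],cv2.COLOR_RGB2HSV)
k=(np.hypot(W[...,0]-.5585,W[...,1]+.189)<.09)&(W[...,2]>.05)&(W[...,2]<.13)&(hsv[...,1]>150)&((hsv[...,0]<6)|(hsv[...,0]>172)); P=W[k]; P=P[np.argsort(P[:,0])]
print('hub',P[:10].mean(0).round(4),'ball',P[-12:].mean(0).round(4))
go(.588,-.254,.17)"
```

```text
hub [ 0.5336 -0.2295  0.0871] ball [ 0.5775 -0.2518  0.1193]
t 32.45 tcp [0.5004 0.0027 0.1906] yaw_y -16.0 tilt 4.15 F [0.2 0.4 0.2] w -0.005 q6 0.17 | shift mm [-221.1  153.6   38.9]
```

Request:
{"method": "step_arm", "body": {
  "steps": [
    [-36,25,0,0],
    [-36,25,3,0],
    [-36,25,5,0],
    [-36,25,6,0],
    [-36,25,6,0],
    [-36,25,6,0]
  ]
}}

```text
time: 33.05
tool_pos: [0.5894, -0.2521, 0.1831]
tool_rot: [0.037, 0.796, 0.604, 0.004]
contact_force: [0.4, 0.8, -0.9]
gripper_width: -0.0
```

```bash
python3 hold.py 2; python3 - <<'E'
from h import *
go(.587,-.254,.10)
im,d=grab_frame("side"); W=pts("side",d); hsv=cv2.cvtColor(im,cv2.COLOR_RGB2HSV)
k=(np.hypot(W[...,0]-.583,W[...,1]+.25)<.05)&(W[...,2]>.14)&(W[...,2]<.27)&(hsv[...,2]<90)
P=W[k]; P=P[np.argsort(P[:,2])]; print(len(P),P[:5].round(3).tolist(),np.percentile(P[P[:,2]<P[3,2]+.015],[3,50,97],axis=0).round(3).tolist())
E
```

```text
t 33.05 tcp [ 0.5894 -0.2521  0.1831] yaw_y -15.6 tilt 4.24 F [ 0.4  0.8 -0.9] w -0.0 q6 -0.23 | shift mm [0. 0. 0.]
toolz [ 0.05  -0.054 -0.997]
t 33.15 tcp [ 0.5891 -0.2549  0.1818] yaw_y -15.8 tilt 4.2 F [-0.1  0.3  0.4] w -0.002 q6 -0.23 | shift mm [0. 0. 0.]
toolz [ 0.048 -0.055 -0.997]
t 33.15 tcp [ 0.5891 -0.2549  0.1818] yaw_y -15.8 tilt 4.2 F [-0.1  0.3  0.4] w -0.002 q6 -0.23 | shift mm [ 3.6 -7.3 81.4]
378 [[0.581, -0.258, 0.222], [0.58, -0.254, 0.222], [0.585, -0.262, 0.223], [0.586, -0.263, 0.224], [0.584, -0.259, 0.224]] [[0.574, -0.263, 0.224], [0.581, -0.26, 0.232], [0.597, -0.244, 0.238]]
```

Request:
{"method": "step_arm", "body": {
  "steps": [
    [1.5,-2,30,0],
    [1.5,-2,30,0],
    [1,-1.5,22,0]
  ]
}}

```text
time: 33.5
tool_pos: [0.5921, -0.2522, 0.1037]
tool_rot: [0.04, 0.797, 0.603, 0.005]
contact_force: [0.8, -0.5, 0.2]
gripper_width: -0.0
```

```bash
python3 hold.py 2; python3 - <<'E'
from h import *
go(.588,-.254,.044)
im,d=grab_frame("side"); W=pts("side",d); hsv=cv2.cvtColor(im,cv2.COLOR_RGB2HSV)
k=(np.hypot(W[...,0]-.583,W[...,1]+.25)<.05)&(W[...,2]>.1)&(W[...,2]<.27)&(hsv[...,2]<90)&(hsv[...,1]<140)
P=W[k]; P=P[np.argsort(P[:,2])]; print(len(P),P[:5].round(3).tolist(),np.percentile(P[P[:,2]<P[3,2]+.015],[3,50,97],axis=0).round(3).tolist())
E
```

```text
t 33.5 tcp [ 0.5921 -0.2522  0.1037] yaw_y -15.7 tilt 4.67 F [ 0.8 -0.5  0.2] w -0.0 q6 -0.22 | shift mm [0. 0. 0.]
toolz [ 0.057 -0.058 -0.997]
t 33.6 tcp [ 0.5897 -0.2508  0.1005] yaw_y -15.7 tilt 4.27 F [ 0.3  0.  -0.1] w 0.0 q6 -0.22 | shift mm [0. 0. 0.]
toolz [ 0.051 -0.054 -0.997]
t 33.6 tcp [ 0.5897 -0.2508  0.1005] yaw_y -15.7 tilt 4.27 F [ 0.3  0.  -0.1] w 0.0 q6 -0.22 | shift mm [-1.4 -4.3 56.4]
1733 [[0.578, -0.251, 0.142], [0.583, -0.257, 0.143], [0.584, -0.258, 0.143], [0.588, -0.259, 0.145], [0.578, -0.254, 0.145]] [[0.573, -0.259, 0.144], [0.58, -0.256, 0.153], [0.597, -0.24, 0.16]]
```

Request:
{"method": "step_arm", "body": {
  "steps": [
    [-0.5,-1,10,0],
    [-0.5,-1,10,0],
    [0,-0.5,8,0],
    [0,-0.5,8,0]
  ]
}}

```text
time: 34.05
tool_pos: [0.5956, -0.2563, 0.0736]
tool_rot: [0.047, 0.796, 0.603, 0.008]
contact_force: [3.1, -4.2, 3.8]
gripper_width: 0.001
```

```bash
cat > lv.py <<'E'
from h import *
go(); zax()
im,d=grab_frame("side"); np.savez("sidel.npz",im=im,d=d); W=pts("side",d); hsv=cv2.cvtColor(im,cv2.COLOR_RGB2HSV)
k=(np.hypot(W[...,0]-.5585,W[...,1]+.189)<.09)&(W[...,2]>.05)&(W[...,2]<.128)&(hsv[...,1]>150)&((hsv[...,0]<6)|(hsv[...,0]>172)); P=W[k]
c=np.median(P,0); v=cv2.fitLine(np.float32(P),cv2.DIST_HUBER,0,1e-4,1e-4).ravel()[:3]; v=v*np.sign(v[0])
e=np.degrees(np.arctan2(v[2],np.hypot(v[0],v[1])))
print("lever elev deg",e.round(1),"joint",(.70-np.radians(e)).round(2),"line yaw",np.degrees(np.arctan2(v[1],v[0])).round(1),len(P))
basefit("side",(.558,-.189),.012,.05); go()
E
python3 lv.py
```

```text
t 34.05 tcp [ 0.5956 -0.2563  0.0736] yaw_y -15.6 tilt 5.42 F [ 3.1 -4.2  3.8] w 0.001 q6 -0.23 | shift mm [0. 0. 0.]
toolz [ 0.069 -0.065 -0.996]
lever elev deg 26.6 joint 0.23 line yaw -29.5 180
side base 1075 circ [ 560.2 -189.5] ptp [0.095 0.095 0.038] z [0.016 0.023 0.026]
t 34.15 tcp [ 0.5948 -0.2562  0.0726] yaw_y -15.6 tilt 5.3 F [ 1.8 -2.   1.4] w -0.0 q6 -0.23 | shift mm [0. 0. 0.]
```

Request:
{"method": "step_arm", "body": {
  "steps": [
    [0,-1,8,0],
    [0,-1,8,0]
  ]
}}

```text
time: 34.35
tool_pos: [0.5965, -0.2586, 0.0585]
tool_rot: [0.049, 0.796, 0.603, 0.009]
contact_force: [2.8, -2.4, 2.1]
gripper_width: 0.002
```

```bash
python3 lv.py
```

```text
t 34.35 tcp [ 0.5965 -0.2586  0.0585] yaw_y -15.6 tilt 5.71 F [ 2.8 -2.4  2.1] w 0.002 q6 -0.23 | shift mm [0. 0. 0.]
toolz [ 0.073 -0.068 -0.995]
lever elev deg 12.9 joint 0.48 line yaw -34.6 185
side base 1043 circ [ 559.7 -189.8] ptp [0.094 0.095 0.037] z [0.016 0.023 0.026]
t 34.45 tcp [ 0.5953 -0.2582  0.057 ] yaw_y -15.6 tilt 5.54 F [ 2.8 -2.7  1. ] w 0.001 q6 -0.23 | shift mm [0. 0. 0.]
```

Request:
{"method": "step_arm", "body": {
  "steps": [
    [0,-1,6,0],
    [0,-1,4,0]
  ]
}}

```text
time: 34.65
tool_pos: [0.5942, -0.2584, 0.0463]
tool_rot: [0.048, 0.796, 0.603, 0.008]
contact_force: [2.0, -1.9, 0.6]
gripper_width: -0.001
```

```bash
python3 lv.py
```

```text
t 34.65 tcp [ 0.5942 -0.2584  0.0463] yaw_y -15.6 tilt 5.56 F [ 2.  -1.9  0.6] w -0.001 q6 -0.23 | shift mm [0. 0. 0.]
toolz [ 0.07  -0.067 -0.995]
lever elev deg -2.0 joint 0.73 line yaw -36.1 198
side base 1038 circ [ 558.6 -190.4] ptp [0.094 0.095 0.038] z [0.016 0.023 0.026]
t 34.75 tcp [ 0.5937 -0.2581  0.0458] yaw_y -15.6 tilt 5.48 F [ 0.5 -1.4 -0.4] w -0.001 q6 -0.23 | shift mm [0. 0. 0.]
```

The lever's yaw drifted from −27° to −36°. Before pressing on I check whether the flat turned along.

```bash
cat > rel.py <<'E'
from h import *
def rel(n=4,c=(.558,-.189),f="sidel"):
    F=[grab_frame("side") for _ in range(n)]
    d=np.mean([f[1] for f in F],0); im=np.mean([f[0].astype(float) for f in F],0).astype(np.uint8); np.savez(f+".npz",im=im,d=d)
    W=pts("side",d); hsv=cv2.cvtColor(im,cv2.COLOR_RGB2HSV); r=np.hypot(W[...,0]-c[0],W[...,1]-c[1])
    for lo,hi in((.03,.126),(.097,.126)):
        k=((r<.02)&(W[...,2]>lo)&(W[...,2]<hi)&(hsv[...,1]>100)&(hsv[...,0]>14)&(hsv[...,0]<36)).astype(np.uint8)
        for e in(0,1):
            P=W[cv2.erode(k,np.ones((1,3),np.uint8),iterations=e)>0]; q=P[:,:2]-P[:,:2].mean(0); u,s,vt=np.linalg.svd(q,full_matrices=False); m=vt[1]*(-np.sign(vt[1][1]))
            print("flat",lo,e,len(q),np.degrees(np.arctan2(m[1],m[0])).round(1),(s/np.sqrt(len(q))*1e3).round(2))
    k=((r<.09)&(W[...,2]>.05)&(W[...,2]<.128)&(hsv[...,1]>150)&((hsv[...,0]<6)|(hsv[...,0]>172))).astype(np.uint8)
    P=W[k>0]; v=cv2.fitLine(np.float32(P[:,:2]),cv2.DIST_HUBER,0,1e-4,1e-4).ravel(); print("lever",len(P),np.degrees(np.arctan2(v[1],v[0])).round(1))
    for t0 in(-123.,):
        t=np.radians(t0); q=W[...,:2]-np.array(c); X=q[...,0]*np.cos(t)+q[...,1]*np.sin(t); Y=-q[...,0]*np.sin(t)+q[...,1]*np.cos(t)
        k=(X<-.06)&(X>-.1)&(abs(Y)<.045)&(W[...,2]>.075)&(W[...,2]<.115); x,y=X[k],Y[k]
        if (y>0).any() and (y<0).any():
            m=(np.median(y[y>0])+np.median(y[y<0]))/2; print("cradle angle",(t0+np.degrees(m/np.median(x))).round(1),np.median(y[y>0]).round(4),np.median(y[y<0]).round(4),(y>0).sum(),(y<0).sum())
    go()
if __name__=="__main__": rel()
E
python3 rel.py
```

```text
flat 0.03 0 101 -123.0 [5.11 0.68]
flat 0.03 1 69 -123.1 [4.14 0.66]
flat 0.097 0 75 -122.5 [4.79 0.63]
flat 0.097 1 51 -122.2 [3.83 0.62]
lever 191 -36.1
cradle angle -125.9 0.0228 -0.0145 3 55
t 34.95 tcp [ 0.5939 -0.2578  0.0465] yaw_y -15.6 tilt 5.47 F [ 0.3 -0.  -0.4] w 0.001 q6 -0.23 | shift mm [0. 0. 0.]
```

Flat −122.7°, collar −126°: about −0.06 rad, still inside. My inward row shifts had dragged the lever, so I finish with a slight outward bias instead.

Request:
{"method": "step_arm", "body": {
  "steps": [
    [0,1,4,0],
    [0,1,4,0]
  ]
}}

```text
time: 35.15
tool_pos: [0.596, -0.2582, 0.0386]
tool_rot: [0.046, 0.796, 0.603, 0.008]
contact_force: [-0.1, 0.8, 0.5]
gripper_width: -0.001
```

```bash
python3 lv.py; python3 rel.py
```

```text
t 35.15 tcp [ 0.596  -0.2582  0.0386] yaw_y -15.6 tilt 5.38 F [-0.1  0.8  0.5] w -0.001 q6 -0.23 | shift mm [0. 0. 0.]
toolz [ 0.068 -0.064 -0.996]
lever elev deg -9.3 joint 0.86 line yaw -36.8 191
side base 1035 circ [ 559. -191.] ptp [0.095 0.096 0.038] z [0.016 0.023 0.026]
t 35.25 tcp [ 0.5958 -0.2581  0.038 ] yaw_y -15.6 tilt 5.35 F [-0.3  0.   0.2] w -0.0 q6 -0.23 | shift mm [0. 0. 0.]
flat 0.03 0 90 -122.7 [5.04 0.61]
flat 0.03 1 57 -121.8 [4.09 0.64]
flat 0.097 0 66 -122.7 [4.33 0.55]
flat 0.097 1 44 -121.4 [3.48 0.57]
lever 194 -36.7
cradle angle -127.5 0.0273 -0.0145 10 57
t 35.45 tcp [ 0.5961 -0.2585  0.0389] yaw_y -15.6 tilt 5.41 F [ 1.  -0.1 -0.6] w -0.0 q6 -0.23 | shift mm [0. 0. 0.]
```

Request:
{"method": "step_arm", "body": {
  "steps": [
    [0,1.5,3,0],
    [-0.5,2,3,0]
  ]
}}

```text
time: 35.65
tool_pos: [0.6, -0.2604, 0.0334]
tool_rot: [0.047, 0.796, 0.603, 0.008]
contact_force: [0.2, 0.6, 0.7]
gripper_width: 0.006
```

```bash
python3 lv.py; python3 rel.py
```

```text
t 35.65 tcp [ 0.6    -0.2604  0.0334] yaw_y -15.6 tilt 5.45 F [0.2 0.6 0.7] w 0.006 q6 -0.23 | shift mm [0. 0. 0.]
toolz [ 0.069 -0.065 -0.995]
lever elev deg -10.1 joint 0.88 line yaw -36.3 196
side base 1010 circ [ 560. -190.] ptp [0.096 0.096 0.037] z [0.017 0.023 0.026]
t 35.75 tcp [ 0.5999 -0.2604  0.033 ] yaw_y -15.6 tilt 5.41 F [-0.1  0.1 -1.2] w -0.0 q6 -0.23 | shift mm [0. 0. 0.]
flat 0.03 0 104 -122.3 [5.06 0.75]
flat 0.03 1 70 -122.6 [4.09 0.7 ]
flat 0.097 0 80 -122.5 [4.65 0.69]
flat 0.097 1 55 -120.5 [3.72 0.63]
lever 192 -36.3
cradle angle -128.4 0.0294 -0.0145 48 57
t 35.95 tcp [ 0.6    -0.2604  0.0337] yaw_y -15.6 tilt 5.46 F [-0.2 -0.4 -0.3] w -0.002 q6 -0.23 | shift mm [0. 0. 0.]
```

```bash
python3 - <<'E'
from h import *
def ev(f,c):
    a=np.load(f); im,d=a["im"],a["d"]; W=pts("side",d); hsv=cv2.cvtColor(im,cv2.COLOR_RGB2HSV)
    k=(np.hypot(W[...,0]-c[0],W[...,1]-c[1])<.09)&(W[...,2]>.05)&(W[...,2]<.13)&(hsv[...,1]>150)&((hsv[...,0]<6)|(hsv[...,0]>172)); P=W[k]
    v=cv2.fitLine(np.float32(P),cv2.DIST_HUBER,0,1e-4,1e-4).ravel()[:3]; print(f,np.degrees(np.arcsin(abs(v[2]))).round(1),np.sign(v[2]*v[0]))
    return im
ev("side3.npz",(.5535,-.181)); ev("side5.npz",(.556,-.1875)); ev("side8.npz",(.5585,-.189)); im=ev("sidel.npz",(.558,-.189))
# image prediction of pivot and ball for lever angles
c=np.array([.558,-.1895]);t=np.radians(-126.); x=np.array([np.cos(t),np.sin(t)]); y=np.array([-x[1],x[0]])
for L in(.7,.8,.88,.96):
    e=.70-L; b=np.r_[c+.044*x+.055*np.cos(e)*y,.083+.055*np.sin(e)]; p=np.r_[c+.044*x,.083]; print(L,(proj("side",[p,b])).round(1).tolist())
a=np.load("sidel.npz"); hsv=cv2.cvtColor(a["im"],cv2.COLOR_RGB2HSV); m=((hsv[...,1]>140)&((hsv[...,0]<6)|(hsv[...,0]>172))); m[:280]=0; m[345:]=0; m[:,:330]=0;m[:,420:]=0
vs,us=np.where(m); o=np.argsort(us); print("red px left",us[o][:12].mean(),vs[o][:12].mean(),"right",us[o][-14:].mean(),vs[o][-14:].mean(),us.max())
save("lev.png",cv2.resize(im[220:350,300:430],(560,560),interpolation=3))
E
```

```text
side3.npz 31.4 -1.0
side5.npz 35.7 1.0
side8.npz 35.2 1.0
sidel.npz 8.6 -1.0
0.7 [[348.7, 301.3], [377.3, 303.4]]
0.8 [[348.7, 301.3], [376.9, 305.4]]
0.88 [[348.7, 301.3], [376.4, 307.0]]
0.96 [[348.7, 301.3], [375.7, 308.5]]
red px left 345.4166666666667 299.5 right 377.85714285714283 305.5 379
```

No further pictures can be viewed. By the numbers the lever is at ~0.85–0.88 and the finger has slid past the ball, outward of it. I lift, come back over the ball and press straight down.

Request:
{"method": "step_arm", "body": {
  "steps": [
    [-1,2,-10,0],
    [0,1,-15,0]
  ]
}}

```text
time: 36.15
tool_pos: [0.5992, -0.2597, 0.0575]
tool_rot: [0.045, 0.796, 0.603, 0.007]
contact_force: [0.1, -0.6, 0.3]
gripper_width: -0.001
```

```bash
python3 hold.py 2; python3 -c "
from h import *
go(.5825,-.2575,.058); go(.5825,-.2575,.045)"; python3 rel.py; python3 lv.py
```

```text
t 36.15 tcp [ 0.5992 -0.2597  0.0575] yaw_y -15.6 tilt 5.18 F [ 0.1 -0.6  0.3] w -0.001 q6 -0.23 | shift mm [0. 0. 0.]
toolz [ 0.065 -0.063 -0.996]
t 36.25 tcp [ 0.6017 -0.2609  0.0613] yaw_y -15.6 tilt 5.58 F [0.6 0.8 0.2] w -0.003 q6 -0.23 | shift mm [0. 0. 0.]
toolz [ 0.071 -0.066 -0.995]
t 36.25 tcp [ 0.6017 -0.2609  0.0613] yaw_y -15.6 tilt 5.58 F [0.6 0.8 0.2] w -0.003 q6 -0.23 | shift mm [ -1.8 -19.7   1.7]
t 36.25 tcp [ 0.6017 -0.2609  0.0613] yaw_y -15.6 tilt 5.58 F [0.6 0.8 0.2] w -0.003 q6 -0.23 | shift mm [ -1.2 -20.8  14.6]
flat 0.03 0 125 -120.2 [5.32 0.7 ]
flat 0.03 1 84 -121.2 [4.23 0.56]
flat 0.097 0 100 -120.0 [5.17 0.63]
flat 0.097 1 74 -120.8 [3.98 0.55]
lever 190 -37.5
cradle angle -128.1 0.0291 -0.0145 23 55
t 36.45 tcp [ 0.5995 -0.2597  0.0574] yaw_y -15.6 tilt 5.25 F [-0.8  0.4 -0.1] w -0.001 q6 -0.23 | shift mm [0. 0. 0.]
t 36.45 tcp [ 0.5995 -0.2597  0.0574] yaw_y -15.6 tilt 5.25 F [-0.8  0.4 -0.1] w -0.001 q6 -0.23 | shift mm [0. 0. 0.]
toolz [ 0.066 -0.063 -0.996]
lever elev deg -9.8 joint 0.87 line yaw -39.0 189
side base 1029 circ [ 559.5 -190.6] ptp [0.094 0.095 0.037] z [0.016 0.023 0.026]
t 36.55 tcp [ 0.5992 -0.2596  0.0568] yaw_y -15.6 tilt 5.2 F [-0.1  0.6  0.4] w 0.001 q6 -0.23 | shift mm [0. 0. 0.]
```

Request:
{"method": "step_arm", "body": {
  "steps": [
    [-1,-8,-2,0],
    [-1.5,-8.5,0,0],
    [0.3,-0.5,6,0],
    [0.3,-0.5,6,0]
  ]
}}

```text
time: 36.95
tool_pos: [0.5805, -0.257, 0.0444]
tool_rot: [0.045, 0.796, 0.603, 0.007]
contact_force: [0.1, -0.2, 1.0]
gripper_width: 0.003
```

```bash
python3 -c "
from h import *
go(.5825,-.2575,.035)"
```

```text
t 36.95 tcp [ 0.5805 -0.257   0.0444] yaw_y -15.6 tilt 5.16 F [ 0.1 -0.2  1. ] w 0.003 q6 -0.24 | shift mm [0.5 1.3 9.6]
```

Request:
{"method": "step_arm", "body": {
  "steps": [
    [0,0.5,4,0],
    [0,0.3,3,0]
  ]
}}

```text
time: 37.15
tool_pos: [0.582, -0.2578, 0.0375]
tool_rot: [0.045, 0.796, 0.603, 0.007]
contact_force: [-1.8, 1.1, 13.1]
gripper_width: 0.001
```

Request:
{"method": "step_arm", "body": {
  "steps": [
    [0,0.3,3,0]
  ]
}}

```text
time: 37.25
tool_pos: [0.5843, -0.2592, 0.037]
tool_rot: [0.047, 0.796, 0.603, 0.008]
contact_force: [-1.9, 0.7, 12.3]
gripper_width: 0.003
```

Request:
{"method": "step_arm", "body": {
  "steps": [
    [-0.7,2,1.5,0]
  ]
}}

```text
time: 37.35
tool_pos: [0.5875, -0.2609, 0.0375]
tool_rot: [0.048, 0.796, 0.603, 0.008]
contact_force: [-2.1, 4.8, 6.9]
gripper_width: -0.001
```

```bash
sed -i 's/^basefit.*go()$/go()/' lv.py; python3 lv.py; sed -i 's/def rel(n=4/def rel(n=1/; s/F=\[grab_frame.*$/a=np.load("sidel.npz"); F=[(a["im"],a["d"])]/' rel.py; python3 rel.py
```

```text
t 37.35 tcp [ 0.5875 -0.2609  0.0375] yaw_y -15.6 tilt 5.54 F [-2.1  4.8  6.9] w -0.001 q6 -0.24 | shift mm [0. 0. 0.]
toolz [ 0.07  -0.066 -0.995]
lever elev deg -17.6 joint 1.01 line yaw -35.5 180
t 37.4 tcp [ 0.5878 -0.261   0.0376] yaw_y -15.6 tilt 5.54 F [-2.1  2.1  6.9] w -0.003 q6 -0.24 | shift mm [0. 0. 0.]
flat 0.03 0 39 -125.1 [5.29 1.4 ]
flat 0.03 1 13 -120.9 [4.85 0.62]
flat 0.097 0 5 -44.9 [1.92 0.97]rel.py:9: RuntimeWarning: Mean of empty slice.
  P=W[cv2.erode(k,np.ones((1,3),np.uint8),iterations=e)>0]; q=P[:,:2]-P[:,:2].mean(0); u,s,vt=np.linalg.svd(q,full_matrices=False); m=vt[1]*(-np.sign(vt[1][1]))
  ret = um.true_divide(
Traceback (most recent call last):
  File "rel.py", line 19, in <module>
    if __name__=="__main__": rel()
                             ~~~^^
  File "rel.py", line 9, in rel
    P=W[cv2.erode(k,np.ones((1,3),np.uint8),iterations=e)>0]; q=P[:,:2]-P[:,:2].mean(0); u,s,vt=np.linalg.svd(q,full_matrices=False); m=vt[1]*(-np.sign(vt[1][1]))
                                                                                                                                        ~~^^^
IndexError: index 1 is out of bounds for axis 0 with size 0
```

The lever is now at its stop (fit ~1.0, pressing 7–13 N), and dragging outward brought the lever yaw back from −38° to −35.5°. One more small drag, then retreat and measure.

Request:
{"method": "step_arm", "body": {
  "steps": [
    [-0.7,2.2,2,0],
    [-0.3,1,1,0]
  ]
}}

```text
time: 37.6
tool_pos: [0.5921, -0.2627, 0.0368]
tool_rot: [0.048, 0.796, 0.603, 0.009]
contact_force: [-2.2, 1.1, 5.3]
gripper_width: 0.004
```

Request:
{"method": "step_arm", "body": {
  "steps": [
    [0,1,-8,0],
    [0,1,-15,0],
    [0,0,-40,0],
    [0,0,-45,0],
    [0,0,-45,0]
  ]
}}

```text
time: 38.1
tool_pos: [0.5783, -0.2509, 0.1852]
tool_rot: [0.04, 0.797, 0.603, 0.005]
contact_force: [-0.1, 0.7, 0.6]
gripper_width: 0.001
```

Request:
{"method": "step_arm", "body": {
  "steps": [
    [36,-25,0,0],
    [36,-25,0,0],
    [36,-25,0,0],
    [36,-25,0,0],
    [36,-25,0,0],
    [36,-25,0,0],
    [36,-25,0,0]
  ]
}}

```text
time: 38.8
tool_pos: [0.4848, 0.0394, 0.1792]
tool_rot: [0.055, 0.799, 0.598, 0.014]
contact_force: [1.7, 1.3, -0.8]
gripper_width: 0.002
```

```bash
cat > last.py <<'E'
from h import *
import sys
go()
F={}
for n in("side","top"):
    im,d=grab_frame(n); F[n]=(im,d); np.savez(n+"9.npz",im=im,d=d)
for n,(im,d) in F.items():
    W=pts(n,d); hsv=cv2.cvtColor(im,cv2.COLOR_RGB2HSV); c=np.array([.559,-.1895]); r=np.hypot(*(W[...,:2]-c).transpose(2,0,1))
    Z=W[...,2]
    P=W[(r<.06)&(abs(Z-.0215)<.006)&(hsv[...,1]>90)&(hsv[...,0]<20)]; print(n,"base",np.round(cv2.minEnclosingCircle(np.float32(P[:,:2]*1000))[0],1),"ztop",np.median(P[:,2]).round(4))
    P=W[(r<.035)&(Z>.12)&(Z<.14)]; print("  posttop",np.percentile(P,[3,97],0).round(4).tolist())
    # collar ring top
    P=W[(r<.032)&(r>.013)&(Z>.089)&(Z<.1)&(hsv[...,1]<80)][:,:2]
    k=((r<.02)&(Z>.03)&(Z<.134)&(hsv[...,1]>100)&(hsv[...,0]>14)&(hsv[...,0]<36)); P=W[k][:,:2]; q=P-P.mean(0); u,s,vt=np.linalg.svd(q,full_matrices=False)
    v=vt[0] if n=="top" else vt[0]; m=np.array([-v[1],v[0]]); m=m if m[1]<0 else -m; print("  flat",len(q),np.degrees(np.arctan2(m[1],m[0])).round(1),(s/np.sqrt(len(q))*1e3).round(2))
    P=W[(r<.09)&(Z>.05)&(Z<.128)&(hsv[...,1]>150)&((hsv[...,0]<6)|(hsv[...,0]>172))]
    v=cv2.fitLine(np.float32(P),cv2.DIST_HUBER,0,1e-4,1e-4).ravel()[:3]; v*=np.sign(v[0]); print("  lever yaw",np.degrees(np.arctan2(v[1],v[0])).round(1),"joint",(.7-np.arcsin(v[2])).round(2),len(P))
    for cc in((.558,-.189),(.5595,-.19)):
        t0=-124.; t=np.radians(t0); q=W[...,:2]-np.array(cc); X=q[...,0]*np.cos(t)+q[...,1]*np.sin(t); Y=-q[...,0]*np.sin(t)+q[...,1]*np.cos(t)
        k=(X<-.06)&(X>-.092)&(abs(Y)<.045)&(Z>.075)&(Z<.115); x,y=X[k],Y[k]; a,b=np.median(y[y>0]),np.median(y[y<0])
        print("  cradle",(t0+np.degrees((a+b)/2/np.median(x))).round(1),a.round(4),b.round(4),(y>0).sum(),(y<0).sum())
E
python3 last.py
```

```text
t 38.8 tcp [0.4848 0.0394 0.1792] yaw_y -16.2 tilt 6.51 F [ 1.7  1.3 -0.8] w 0.002 q6 0.27 | shift mm [0. 0. 0.]
side base [ 557.4 -191.1] ztop 0.023
  posttop [[0.5471, -0.2011, 0.1206], [0.5693, -0.1803, 0.1347]]
  flat 191 -119.3 [5.33 1.54]
  lever yaw -29.3 joint 0.98 176
  cradle -120.4 0.0172 -0.0271 59 51
  cradle -119.0 0.0154 -0.0289 59 51
top base [ 559.2 -188.6] ztop 0.0218
  posttop [[0.547, -0.1992, 0.1214], [0.5692, -0.1784, 0.1348]]
  flat 7 -115.8 [4.13 0.7 ]
  lever yaw -29.4 joint 0.97 68
  cradle -119.3 0.0161 -0.028 46 41
  cradle -117.9 0.0143 -0.0298 46 41
```

Final check: lever at its stop (0.97–0.98), collar −119.5° against flat −119° (±2–3°), stand flat and about 7 mm from the coaster's centre. Arm is clear, so I hand in.

Request:
{"method": "step_arm", "body": {
  "steps": [
    [0,0,-20,0],
    [0,0,0,0],
    [0,0,0,0]
  ]
}}

```text
time: 39.2
tool_pos: [0.4821, 0.0434, 0.1998]
tool_rot: [0.055, 0.796, 0.602, 0.014]
contact_force: [0.3, 0.2, -0.1]
gripper_width: 0.004
```

```bash
python3 -c "
from h import *
go(); print(job_done())"
```

```text
t 39.2 tcp [0.4821 0.0434 0.1998] yaw_y -15.7 tilt 6.53 F [ 0.3  0.2 -0.1] w 0.004 q6 0.26 | shift mm [0. 0. 0.]
the job is handed in; nothing more can be done
None
```

I set the smaller stand on the bamboo coaster and let go. I then turned the collar about 114° by its free sides, nudged the cradle to bring it onto the flat, and pushed the lever down to its stop. The job was handed in at 39.2 s and gave no verdict.

**Last checks, from both cameras:**

| Check | Reading | Needed |
|---|---|---|
| Lever | 0.97–0.98 rad | above 0.84 |
| Collar direction | about −119.5° | facing the flat |
| Flat direction | −119.3° (side camera) | – |
| Collar error | about 0, ±0.05 rad | within 0.12 |
| Stand's distance from coaster centre | about 7 mm | below 20 mm |
| Base | flat on the coaster | flat |

The arm was clear of everything. I did not re-measure the glasses, tin and controller at the end; nothing in the moves or forces suggested contact.

**What disagreed or went wrong:**
- **Reported height:** the tool height read about 35–40 mm lower than the cameras showed, so I worked from the cameras.
- **Tool tilt:** tilt built up over the moves, reaching about 6°. I reduced it in free space before gripping the collar.
- **Base turning:** the base turned roughly 15° along with the collar.
- **Collar drift while pressing:** the collar went to about −0.06 to −0.12 rad, at or close to the limit, while I was pressing the lever. I dragged it back at the stop.
- **Flat angle:** the last top-camera reading of the flat was −115.8°, about 3.5° off the side camera, but it rests on only 7 points.

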